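Change the bridge blank under the gluing caul

ROBOT

A 6-joint arm with a two-finger parallel gripper is mounted at the origin on a cart in front of the work surface, level with it; the furniture and walls round the work are solid. World frame = base frame: x ahead of the robot, y to its left, z up, the work surface at z = 0. Lengths are in m, angles in rad, forces in N, time in s.
With the tool pointing down it reaches from about 0.3 to 0.825 m from the base axis. Payload 5.4 kg.
Tool frame: the origin (TCP) lies where the fingers leave the gripper's body, on its centre line; the fingertips stand 88 mm ahead of it and the grasp point (between the pads) lies 69 mm ahead of it; z points along the fingers, x is the direction in which the jaws open and shut, and the axes are right-handed (so a half turn about z gives the same grasp; the last joint's range is limited). The gripper opens to 92 mm and grips with 3 to 60 N. Pads are 20 mm wide; open, the fingers measure 128 mm over their backs; the gripper's body (75 mm by 189 mm) begins 69 mm behind the grasp point.
Start: joints at [0.91, 0.158, 1.597, -0, 1.386, -0.21], TCP at [0.251, 0.518, 0.303] pointing down, gripper open.
Joint ranges: [-2.91, 2.91], [-0.94, 2.29], [0.18, 2.7], [-1.29, 4.43], [0.17, 2.64], [-3, 3]. Speed limits (rad/s): [2.57, 2.57, 3.14, 3.14, 3.14, 3.14].

INTERFACE

Orientations are given as a 3x3 rotation matrix whose columns are the frame's x, y, z axes.
In Python, from station import bot gives the robot as it stands. The module is installed in compiled form; this text tells all that it offers.
- The arm moves only by the tool servo_tool, never from a script. Its argument "plan" is a list of rows, each a list of 5 numbers: the shift along the tool's x, y, z in units of 150 mm (1.0 is 150 mm), then the turn about the tool's z in units of 60 degrees (1.0 is 60 degrees), then the gripper's target within -1 to 1 (shut at 1, half-way at 0, fully open at -1). In form: [[x, y, z, twist, jaw], ...]. A call has exactly 8 rows; each row is the pose to reach, as a shift and turn from the pose commanded when the call began, along the tool's axes at that moment; what a row does not reach only later rows make up. A row lasts 1/8 s, in which the tool goes at most 62.5 mm and 10.7 degrees, less where a joint would pass 70% of its speed; a pose out of reach is approached as far as the arm can. A call with a number of a shift or a turn outside -1 to 1 is refused whole. A call with a gripper value outside its range is refused whole. The fingers move at their own pace and stop on an object; the grip force is fixed at half the most. Time passes only in rows, so rows that repeat a pose let the fingers close, or fill a call up. It gives the time, the measured TCP pose, the force and the opening at its end, in the units of the state.
- bot.sense(): the state, without advancing time (a new reading comes with each control period).
- bot.read_camera(name): name is "side" or "top"; returns the picture (400x640x3 uint8, blue, green, red); there is no depth.
- bot.camera_model(name): a dict with "K" (3x3 intrinsics, pixels), "rvec" (rotation vector, rad) and "tvec" (3), from world to camera coordinates, as OpenCV has them. Camera axes: x right, y down, z forward; pixel columns grow to the right and rows downward; lengths in m; the calibration is good to about 2 mm. A picture is of the moment at which its call begins. camera_model takes no time and is no camera call.
- bot.sign_off(): hands the job in, once; it reports no verdict.
The state is a dict: "time_s": time; "qpos": joint angles; "joint_vel": joint speeds; "tau": joint torques, N m; "ee_pos": TCP position; "tool_rot": TCP orientation; "ft_force": force on the tool from outside, world axes, zero at the start; "ft_torque": the same for the moment, N m; "opening": finger opening in m.
Only numpy, scipy, OpenCV 4.12 (cv2) and the standard library are available. Lean on these libraries where they do the work, as an engineer would, in place of code of your own. Each camera call takes 0.05 s, during which the arm holds its last target.

TASK

The dark bridge blank in the gluing fixture has cured: change it for the next one. Take the steel weight and then the grey caul (pressing block) off and park both on the green mat, lay the dark blank flat in the empty bay of the wooden rack, and seat the pale taped blank from the rack fully down over the fixture's two pins. Then put the caul back centred on top of it between the pins, and stand the weight back in its seat between the caul's end strips; leave the sanding block and the marker where they are.

Things in the scene. Friction and masses are not known exactly. Their poses are not given: they have to be found in the camera images.
- fixture: Fixed gluing fixture: plywood board 166 (x) x 70 (y) mm, its top 14 mm above the bench, with a narrow cork-faced bed 28 mm wide along x whose top is 24 mm above the bench. Two upright steel pins 8 mm in diameter stand at x = +-61 mm, y = 0; they rise 22 mm above the bed, the upper 7 mm tapered to a blunt point. Origin: centre of the underside, on the bench; z up. At the start the dark blank, the caul and the weight are stacked on it, all with their x axes along its x axis.
- rack: Fixed curing rack: two light brown wooden slats (16 mm wide, 152 mm long along y) at x = +-42 mm, tops 22 mm above the bench, on two low feet. Dark dowels 6 mm thick stand 14 mm above the slats at y = -71, 0 and +71 mm on each slat and mark off two bays, centred at (0, +36 mm) and (0, -36 mm); in each, one blank lies along x across both slats between the dowels. One bay holds the pale taped blank at the start, the other is empty. Origin: underside centre on the bench; z up.
- mat: Fixed dark green rubber mat 116 (x) x 152 (y) x 4 mm with a thin lighter border line, the side area for caul and weight; they fit side by side, along x, centred at y = +-38 mm. Origin: underside centre on the bench; z up.
- cured_blank: Loose dark brown bridge blank, 150 (x) x 40 (y) x 12 (z) mm, 0.075 kg, with a 12 mm through hole at x = +-61 mm, y = 0. Lies on the fixture's bed with the pins in its holes at the start. Origin: centre of the underside; z up. It may go either way round.
- next_blank: Loose pale bridge blank wrapped with two bands of blue tape at x = +-36 mm, same size, holes and origin as the dark blank: 150 (x) x 40 (y) x 12 (z) mm, 12 mm holes at x = +-61 mm. Lies in one bay of the rack at the start. It may go either way round.
- caul: Loose grey laminated pressing block, 100 (x) x 40 (y) mm, cork underneath; 18 mm thick in the middle, with a 6 mm higher, 12 mm wide pale wooden strip across each end (inner faces at x = +-38 mm) that form the seat of the weight. 0.09 kg. Origin: centre of the underside; z up. It may go either way round. At the start it lies on the dark blank between the pins.
- weight: Loose dark steel bar 62 (x) x 38 (y) x 26 (z) mm, with a dark red wooden grip on two posts above it: grip 56 mm long along x, 14 mm wide (y), from 46 to 60 mm above the underside. About 0.55 kg (0.8 to 1.25 times). Origin: centre of the underside; z up. It may go either way round. At the start it stands on the caul, in the 76 mm long seat between its end strips.
- sanding_block: Bystander: loose wooden sanding block, 46 x 70 x 24 mm. Origin: underside centre. To be left alone.
- marker: Bystander: loose white marker pen with a red cap, lying, 135 mm long, 16 mm thick. Origin: underside centre. To be left alone.
Not all that is in view belongs to the job. Of the things like the weight, leave any that is purple; of the rest the larger one is meant.

How it is judged:
By the outcome, as a careful person would: the job done as asked, in the order asked, and still so for the second after the job is handed in, with the robot touching nothing.
It also fails if it takes over 128 s, if anything falls off the work surface, if the arm or the gripper's body presses on something with over 40 N, if the wrist force passes 120 N, or if a joint passes its speed limit or range.

## Working session

There is one attempt and no reset: what is moved stays moved. The work goes in short steps, Python scripts to look and compute and a tool call to move; the robot and the scene stay as the last step left them, time stands still between calls to the robot, and variables do not carry over. Pictures are saved under pics/ and viewed, and the job is handed in when it is done.

Besides the shell and the picture viewer there is one more tool, called after "Emit:" as name(argument=value, ...) on one line, values as JSON. servo_tool: Moves the arm, as the interface text tells. Shifts and turns lie within -1 to 1; 1 stands for 150 mm of shift or 60 degrees of turn. Its arguments: {"type":"object","properties":{"plan":{"type":"array"}},"required":["plan"]}

```bash
mkdir -p pics; python3 - <<'E'
from station import bot
import cv2
s=bot.sense();print({k:(v if not hasattr(v,'round') else v) for k,v in s.items()})
for n in("side","top"):
    cv2.imwrite(f"pics/{n}0.png",bot.read_camera(n)); print(n,bot.camera_model(n))
E
```

```text
{'time_s': 0.0, 'qpos': array([ 9.09922027e-01,  1.59016518e-01,  1.59822707e+00,  7.25392714e-06,
        1.38620071e+00, -2.10108059e-01]), 'joint_vel': array([ 1.63463744e-04, -5.20117977e-04, -7.54763924e-04,  2.22404986e-05,
       -1.33009100e-03,  6.02468409e-04]), 'tau': array([ 8.36682898e-05, -3.85571373e+01, -3.22098362e+01,  7.01414282e-02,
        3.81463033e-02, -1.36758567e-04]), 'ee_pos': array([0.25023148, 0.51717921, 0.30173964]), 'tool_rot': array([[ 4.35655536e-01,  9.00112742e-01, -1.14218066e-03],
       [ 9.00111648e-01, -4.35656856e-01, -1.45741268e-03],
       [-1.80943456e-03, -3.93160214e-04, -9.99998286e-01]]), 'ft_force': array([ 0.16277167, -0.3078798 , -0.14585311]), 'ft_torque': array([0.04500346, 0.05329677, 0.01235257]), 'opening': 0.09180365583205345}
side {'K': array([[487.74135564,   0.        , 323.129339  ],
       [  0.        , 487.74135564, 205.28255675],
       [  0.        ,   0.        ,   1.        ]]), 'rvec': array([ 0.21475586, -2.76682888,  1.374966  ]), 'tvec': array([0.49305881, 0.18475414, 0.8214682 ])}
top {'K': array([[480.2052055 ,   0.        , 327.35778361],
       [  0.        , 480.2052055 , 195.49568706],
       [  0.        ,   0.        ,   1.        ]]), 'rvec': array([ 2.17376783, -2.20034367,  0.10482386]), 'tvec': array([-0.15068895,  0.52313342,  1.02720634])}
```

View pics/side0.png

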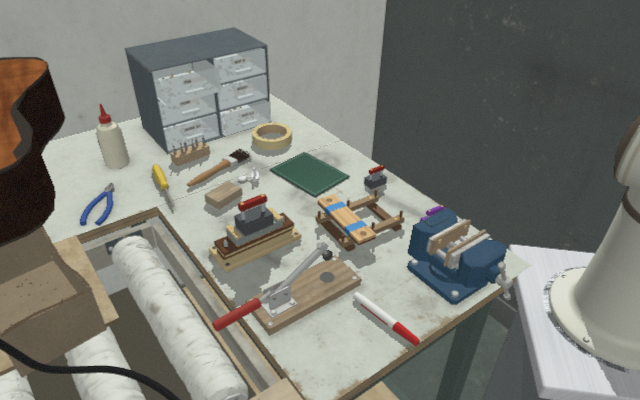

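View pics/top0.png

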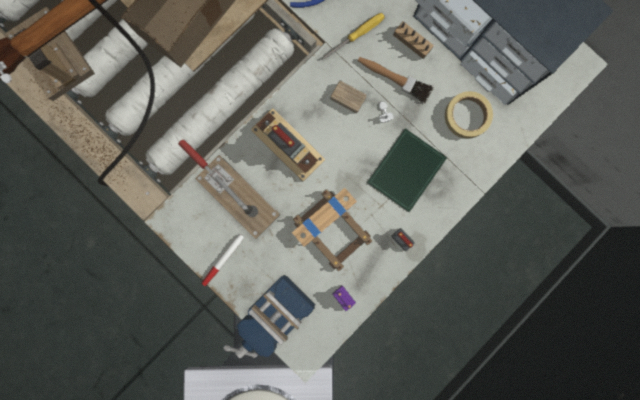

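The side view shows the weight with its red grip on the fixture at about (253,205). The rack with the taped blank is at (350,215), the mat at (310,172), and a small decoy at (376,180). A purple decoy is half hidden behind the vise. In the top view the fixture is at (287,143), the rack at (332,230) and the mat at (407,170). Next I'll measure enlarged crops.

```bash
cat > h.py <<'E'
import numpy as np, cv2
from station import bot
def cam(n):
    m=bot.camera_model(n); return m["K"],np.array(m["rvec"]),np.array(m["tvec"])
def proj(n,P):
    K,r,t=cam(n); return cv2.projectPoints(np.array(P,float).reshape(-1,1,3),r,t,K,None)[0].reshape(-1,2)
def ray(n,uv):
    K,r,t=cam(n); R=cv2.Rodrigues(r)[0]; d=R.T@np.linalg.inv(K)@np.array([uv[0],uv[1],1.]); return -R.T@t,d
def onz(n,uv,z):
    c,d=ray(n,uv); return c+d*(z-c[2])/d[2]
def tri(uvs,uvt):
    A=np.zeros((3,3));b=np.zeros(3)
    for n,uv in(("side",uvs),("top",uvt)):
        c,d=ray(n,uv);d=d/np.linalg.norm(d);M=np.eye(3)-np.outer(d,d);A+=M;b+=M@c
    return np.linalg.solve(A,b)
def shot(n,f,box,k):
    im=bot.read_camera(n); x0,y0,x1,y1=box
    cv2.imwrite(f"pics/{f}.png",cv2.resize(im[y0:y1,x0:x1],None,fx=k,fy=k,interpolation=cv2.INTER_CUBIC)); return im
E
python3 - <<'E'
from h import *
print(proj("side",[bot.sense()["ee_pos"],[0,0,0]]),proj("top",[bot.sense()["ee_pos"],[0,0,0]]))
for n in("side","top"): print(n,ray(n,(0,0))[0])
t=cv2.imread("pics/top0.png"); s=cv2.imread("pics/side0.png")
def c(im,f,b,k): cv2.imwrite(f"pics/{f}.png",cv2.resize(im[b[1]:b[3],b[0]:b[2]],None,fx=k,fy=k,interpolation=cv2.INTER_CUBIC))
c(t,"t_fix",(240,95,340,195),6);c(t,"t_rack",(280,180,380,280),6);c(s,"s_fix",(200,180,310,280),6);c(s,"s_rack",(310,150,420,250),6)
for uv in[(287,143),(332,230),(407,170),(403,238)]: print(uv,onz("top",uv,.02).round(3))
E
```

```text
[[662.12811839 638.11083538]
 [615.87977649 314.97911494]] [[-106.02296462  361.39039114]
 [ 256.91271581  440.05355359]]
side [0.42386491 0.60935874 0.6333021 ]
top [ 0.43644848 -0.1409982   1.0682513 ]
(287, 143) [ 0.639 -0.069  0.02 ]
(332, 230) [ 0.446 -0.166  0.02 ]
(407, 170) [ 0.576 -0.333  0.02 ]
(403, 238) [ 0.427 -0.321  0.02 ]
```

View pics/t_fix.png

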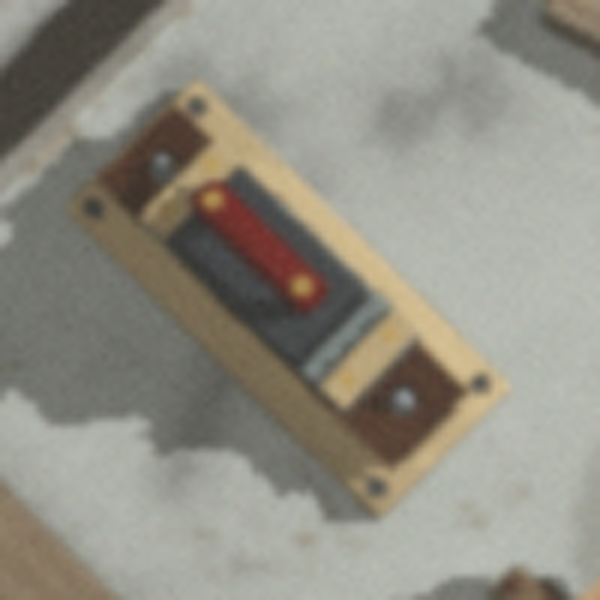

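View pics/t_rack.png

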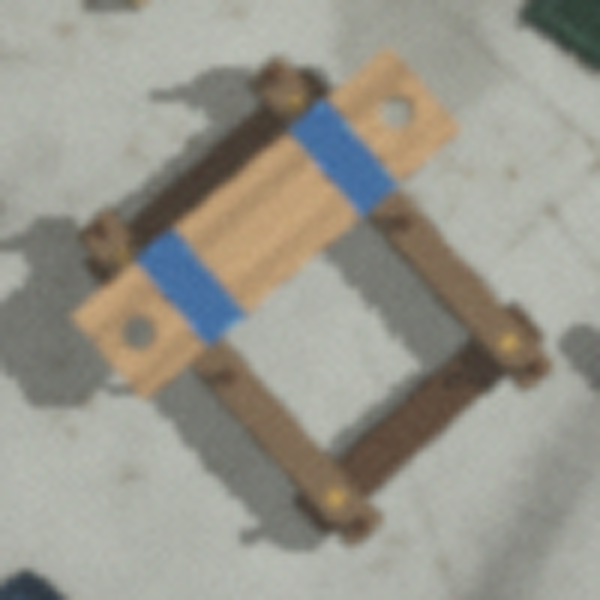

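View pics/s_fix.png

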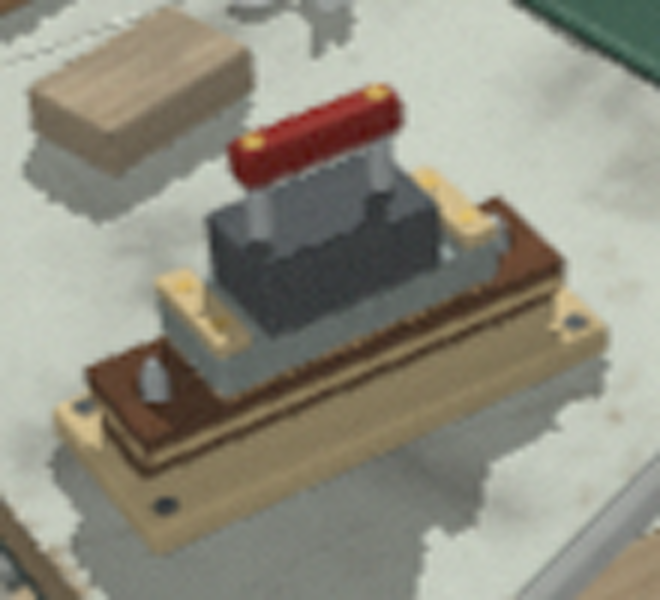

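View pics/s_rack.png

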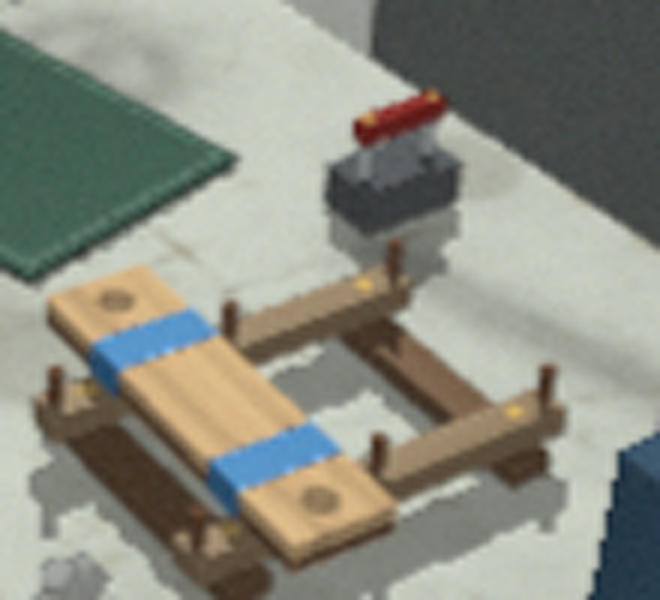

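```bash
python3 - <<'E'
from h import *
def o(u,b,k=6): return (b[0]+(u[0]+.5)/k-.5, b[1]+(u[1]+.5)/k-.5)
TF,TR,SF,SR=(240,95),(280,180),(200,180),(310,150)
def lst(n,pts,b,z):
    P=np.array([onz(n,o(p,b),z) for p in pts]); print(n,z,(P*1000).round(1)[:,:2].tolist(),'mean',(P.mean(0)*1000).round(1)); return P
def yaw(a,b): return np.degrees(np.arctan2(*(b-a)[[1,0]])).round(1)
print("fix screws");P=lst("top",[(197,105),(93,207),(481,383),(376,487)],TF,.014);print(yaw(P[0],P[2]),yaw(P[1],P[3]))
P=lst("top",[(162,157),(404,398)],TF,.046);print(yaw(P[0],P[1]),np.linalg.norm(P[0]-P[1]))
P=lst("side",[(152,358),(497,215)],SF,.046);print(yaw(P[0],P[1]),np.linalg.norm(P[0]-P[1]))
print("grip screws tops");P=lst("top",[(213,201),(302,287)],TF,.114);print(yaw(P[0],P[1]))
P=lst("side",[(253,142),(377,92)],SF,.114);print(yaw(P[0],P[1]))
print(tri(o((253,142),SF),o((213,201),TF)).round(4),tri(o((377,92),SF),o((302,287),TF)).round(4))
print("pale holes");P=lst("top",[(397,110),(138,332)],TR,.034);print(yaw(P[0],P[1]),np.linalg.norm(P[0]-P[1]))
P=lst("side",[(117,300),(320,499)],SR,.034);print(yaw(P[0],P[1]),np.linalg.norm(P[0]-P[1]))
P=lst("top",[(390,48),(460,128),(72,315),(146,398)],TR,.034)
print("rack screws");P=lst("top",[(290,97),(122,250),(511,342),(336,497)],TR,.022);print(yaw(P[0],P[2]),yaw(P[1],P[3]),yaw(P[0],P[1]))
print("rack dowels");P=lst("side",[(55,370),(395,243),(198,512),(549,368),(231,305),(380,437)],SR,.036);print(yaw(P[0],P[1]),yaw(P[2],P[3]),yaw(P[0],P[2]),P[:4].mean(0))
for n in("top","side"):
    im=cv2.imread(f"pics/{n}0.png");hsv=cv2.cvtColor(im,cv2.COLOR_BGR2HSV)
    m=cv2.inRange(hsv,(60,80,30),(90,255,140));c=max(cv2.findContours(m,0,1)[0],key=cv2.contourArea)
    Q=np.array([onz(n,p[0],.004)[:2]*1000 for p in c],np.float32);print(n,"mat",cv2.minAreaRect(Q))
# decoys/lever
s=cv2.imread("pics/side0.png")
print("lever tip xy@60", onz("side",(327,253),.06), onz("top",(251,211),.06))
print(tri((327,254),(251,211)), tri((218,322),(183,145)))
E
```

```text
fix screws
top 0.014 [[710.0, -37.0], [671.9, 1.6], [604.6, -141.3], [566.3, -102.3]] mean [638.2 -69.7  14. ]
-135.3 -135.5
top 0.046 [[682.8, -27.5], [594.3, -113.7]] mean [638.6 -70.6  46. ]
-135.7 0.12352837682477875
side 0.046 [[682.9, -26.1], [595.1, -111.7]] mean [639.  -68.9  46. ]
-135.7 0.12271818917529853
grip screws tops
top 0.114 [[651.2, -52.1], [621.7, -81.7]] mean [636.5 -66.9 114. ]
-134.9
side 0.114 [[652.7, -49.7], [623.1, -80.2]] mean [637.9 -65.  114. ]
-134.2
[ 0.6525 -0.0518  0.1123] [ 0.6227 -0.0816  0.1129]
pale holes
top 0.034 [[514.6, -196.5], [436.1, -102.6]] mean [ 475.3 -149.6   34. ]
129.9 0.12241083015795078
side 0.034 [[514.9, -194.3], [437.5, -100.7]] mean [ 476.2 -147.5   34. ]
129.6 0.12140632943363582
top 0.034 [[537.1, -194.4], [507.8, -219.1], [442.5, -79.1], [412.6, -105.3]] mean [ 475.  -149.5   34. ]
rack screws
top 0.022 [[520.7, -158.3], [465.8, -96.6], [430.8, -237.2], [375.9, -173.0]] mean [ 448.3 -166.3   22. ]
-138.7 -139.7 131.7
rack dowels
side 0.036 [[529.6, -149.4], [422.3, -242.1], [474.7, -85.6], [367.1, -178.7], [475.7, -195.5], [420.7, -132.5]] mean [ 448.3 -164.    36. ]
-139.2 -139.1 130.8 [ 0.44841051 -0.16395507  0.036     ]
top mat ((617.0128784179688, -390.32379150390625), (2.2540292739868164, 2.2714874744415283), 88.26543426513672)
side mat ((585.4636840820312, -331.010986328125), (108.19502258300781, 137.9328155517578), 52.7149543762207)
lever tip xy@60 [ 0.49376806 -0.00578635  0.06      ] [0.48744995 0.00404712 0.06      ]
[0.48989789 0.00333968 0.06619661] [0.63527255 0.15358506 0.04126176]
```

```bash
cat >> h.py <<'E'
def plan(*wps):
    """wps: (x,y,z mm of TCP, yaw deg of tool x); prints shift rows from measured pose"""
    s=bot.sense();R=s["tool_rot"];p=np.array(s["ee_pos"]);y0=np.degrees(np.arctan2(R[1,0],R[0,0]))
    print("t %.2f pos %s yaw %.2f open %.1f F %s"%(s["time_s"],(p*1000).round(1),y0,s["opening"]*1000,np.round(s["ft_force"],1)))
    for x,y,z,w in wps:
        d=R.T@(np.array([x,y,z])/1000-p); t=-((w-y0+180)%360-180)
        print((d/.15).round(3).tolist(),round(t/60,3))
E
python3 - <<'E'
from h import *
im=cv2.imread("pics/top0.png");hsv=cv2.cvtColor(im,cv2.COLOR_BGR2HSV);print(hsv[170,407],hsv[150,400])
m=cv2.inRange(hsv,(55,80,20),(90,255,140));m=cv2.morphologyEx(m,cv2.MORPH_CLOSE,np.ones((5,5)));c=max(cv2.findContours(m,0,1)[0],key=cv2.contourArea)
Q=np.array([onz("top",p[0],.004)[:2]*1000 for p in c],np.float32);print("mat",cv2.minAreaRect(Q))
im=cv2.imread("pics/side0.png");hsv=cv2.cvtColor(im,cv2.COLOR_BGR2HSV)
m=cv2.inRange(hsv,(55,60,20),(95,255,160));m=cv2.morphologyEx(m,cv2.MORPH_CLOSE,np.ones((5,5)));c=max(cv2.findContours(m,0,1)[0],key=cv2.contourArea)
Q=np.array([onz("side",p[0],.004)[:2]*1000 for p in c],np.float32);print("mat",cv2.minAreaRect(Q))
for uv in[(130,20),(160,60),(250,0),(90,70)]: print(uv,onz("top",uv,.15).round(3))
print("cab",onz("top",(415,5),.1),onz("top",(510,105),.0))
plan((330,330,300,30),(420,150,300,0))
E
```

```text
[73 74 62] [75 67 61]
mat ((607.6159057617188, -383.4522705078125), (60.16269302368164, 33.10105514526367), 76.2715835571289)
mat ((580.1708374023438, -331.0177001953125), (114.40998077392578, 149.2498321533203), 54.06204605102539)
(130, 20) [0.861 0.228 0.15 ]
(160, 60) [0.78  0.169 0.15 ]
(250, 0) [ 0.901 -0.007  0.15 ]
(90, 70) [0.761 0.304 0.15 ]
cab [ 0.91344866 -0.34467056  0.1       ] [ 0.72520175 -0.57635599  0.        ]
t 0.10 pos [250.3 517.2 301.8] yaw 64.17 open 91.6 F [ 0.8 -0.2 -0.5]
[-0.892, 1.022, 0.013] 0.569
[-1.711, 2.085, 0.014] 1.069
```

Emit:
servo_tool(plan=[[-0.2,0.25,0,0.14,-1],[-0.4,0.45,0,0.28,-1],[-0.6,0.65,0,0.42,-1],[-0.75,0.85,0,0.56,-1],[-0.9,1,0,0.7,-1],[-0.95,1,0,0.85,-1],[-1,1,0,1,-1],[-1,1,0,1,-1]])

```text
time_s: 1.1
ee_pos: [0.32, 0.3168, 0.3024]
tool_rot: [[0.997, 0.074, -0.0], [0.074, -0.997, -0.0], [-0.001, 0.0, -1.0]]
ft_force: [-0.1, 0.1, 0.6]
opening: 0.0917
```

```bash
python3 - <<'E'
from h import *
im=cv2.imread("pics/top0.png");hsv=cv2.cvtColor(im,cv2.COLOR_BGR2HSV)
m=cv2.inRange(hsv,(60,45,20),(90,255,120));m=cv2.morphologyEx(m,cv2.MORPH_OPEN,np.ones((3,3)));m[:, :350]=0;m[:,460:]=0;m[220:]=0;c=max(cv2.findContours(m,0,1)[0],key=cv2.contourArea)
Q=np.array([onz("top",p[0],.004)[:2]*1000 for p in c],np.float32);print("mat",cv2.minAreaRect(Q))
plan((460,90,300,-20),(638,-69,260,-45.5))
E
```

```text
mat ((578.9204711914062, -335.8875427246094), (113.1510009765625, 148.3082275390625), 54.16466522216797)
t 1.10 pos [320.  316.8 302.4] yaw 4.24 open 91.7 F [-0.1  0.1  0.6]
[0.819, 1.577, 0.016] 0.404
[1.924, 2.722, 0.282] 0.829
```

Emit:
servo_tool(plan=[[0.15,0.2,0,0.1,-1],[0.3,0.4,0,0.2,-1],[0.4,0.6,0,0.3,-1],[0.5,0.75,0,0.4,-1],[0.6,0.9,0,0.5,-1],[0.7,1,0,0.6,-1],[0.75,1,0,0.7,-1],[0.75,1,0,0.8,-1]])

```text
time_s: 2.1
ee_pos: [0.4438, 0.1757, 0.3024]
tool_rot: [[0.721, -0.693, -0.0], [-0.693, -0.721, -0.0], [-0.0, 0.0, -1.0]]
ft_force: [0.3, 0.6, 0.1]
opening: 0.092
```

```bash
python3 - <<'E'
from h import *
plan((540,40,280,-45.5),(638,-68,260,-45.5))
E
```

```text
t 2.10 pos [443.8 175.7 302.4] yaw -43.86 open 92.0 F [0.3 0.6 0.1]
[1.089, 0.208, 0.149] 0.027
[2.059, 0.275, 0.282] 0.027
```

Emit:
servo_tool(plan=[[0.2,0.04,0,0.03,-1],[0.4,0.1,0,0.03,-1],[0.6,0.15,0,0.03,-1],[0.8,0.2,0,0.03,-1],[1,0.25,0,0.03,-1],[1,0.28,0,0.03,-1],[1,0.28,0,0.03,-1],[1,0.28,0,0.03,-1]])

```text
time_s: 3.1
ee_pos: [0.522, 0.0425, 0.3026]
tool_rot: [[0.701, -0.714, -0.0], [-0.714, -0.701, 0.0], [-0.0, -0.0, -1.0]]
ft_force: [0.1, 0.6, 0.1]
opening: 0.0922
```

Emit:
servo_tool(plan=[[0.2,0,0,0,-1],[0.4,0,0.05,0,-1],[0.6,0,0.1,0,-1],[0.8,0,0.2,0,-1],[1,0,0.3,0,-1],[1,0,0.3,0,-1],[1,0,0.3,0,-1],[1,0,0.3,0,-1]])

```text
time_s: 4.1
ee_pos: [0.6272, -0.0646, 0.2587]
tool_rot: [[0.7, -0.714, 0.001], [-0.714, -0.7, -0.0], [0.001, -0.001, -1.0]]
ft_force: [-0.2, -0.2, -0.2]
opening: 0.0918
```

```bash
python3 - <<'E'
from h import *
plan((638,-67.5,176,-45.3))
shot("side","s1",(120,60,420,300),2.6)
E
```

```text
t 4.10 pos [627.2 -64.6 258.7] yaw -45.56 open 91.8 F [-0.2 -0.2 -0.2]
[0.064, -0.038, 0.552] -0.004
```

View pics/s1.png

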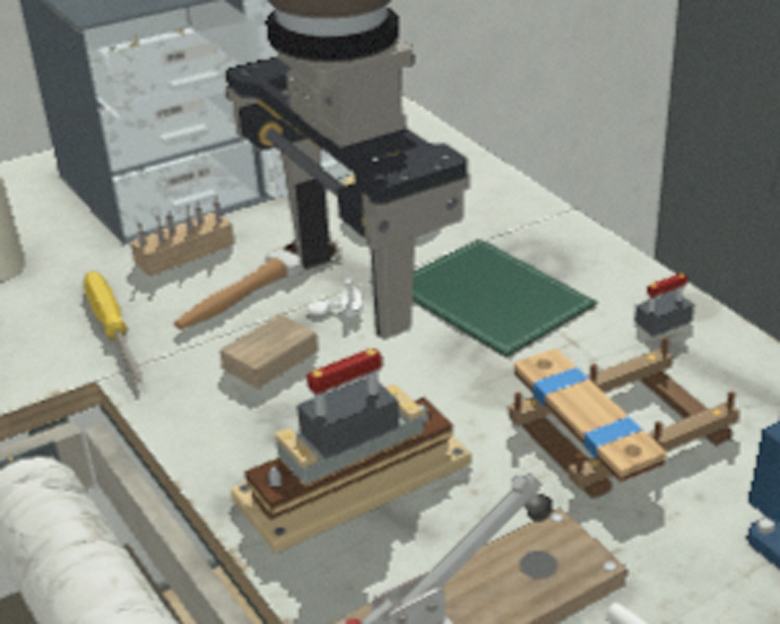

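The gripper is above the fixture with its jaws across it, the grip at (345,370) in the crop, and the way down is clear.

Emit:
servo_tool(plan=[[0.06,-0.04,0.15,0,-1],[0.06,-0.04,0.3,0,-1],[0.06,-0.04,0.45,0,-1],[0.06,-0.04,0.55,0,-1],[0.06,-0.04,0.55,0,-0.5],[0.06,-0.04,0.55,0,1],[0.06,-0.04,0.55,0,1],[0.06,-0.04,0.55,0,1]])

```text
time_s: 5.15
ee_pos: [0.6383, -0.068, 0.176]
tool_rot: [[0.699, -0.715, 0.001], [-0.715, -0.699, -0.0], [0.001, -0.001, -1.0]]
ft_force: [-0.7, 0.1, 0.4]
opening: 0.054
```

Emit:
servo_tool(plan=[[0,0,0,0,1],[0,0,0,0,1],[0,0,0,0,1],[0,0,0,0,1],[0,0,-0.03,0,1],[0,0,-0.06,0,1],[0,0,-0.12,0,1],[0,0,-0.2,0,1]])

```text
time_s: 6.15
ee_pos: [0.6377, -0.0678, 0.2056]
tool_rot: [[0.699, -0.715, -0.001], [-0.715, -0.699, 0.0], [-0.001, 0.0, -1.0]]
ft_force: [0.5, 0.4, -5.1]
opening: 0.014
```

```bash
python3 - <<'E'
from h import *
plan((610.3,-355.8,280,-35.9))
shot("side","s2",(170,100,370,300),3)
E
```

```text
t 6.15 pos [637.7 -67.8 205.6] yaw -45.63 open 14.0 F [ 0.5  0.4 -5.1]
[1.244, 1.473, -0.496] -0.162
```

View pics/s2.png

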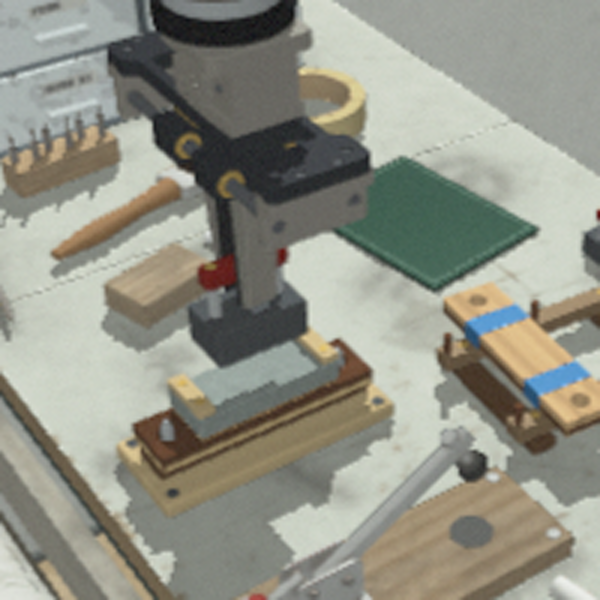

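Emit:
servo_tool(plan=[[0.02,0.05,-0.1,0,1],[0.1,0.15,-0.2,-0.02,1],[0.25,0.3,-0.25,-0.05,1],[0.4,0.45,-0.25,-0.08,1],[0.55,0.6,-0.25,-0.1,1],[0.65,0.75,-0.25,-0.12,1],[0.72,0.85,-0.25,-0.14,1],[0.77,0.91,-0.25,-0.16,1]])

```text
time_s: 7.2
ee_pos: [0.6207, -0.2473, 0.2434]
tool_rot: [[0.809, -0.588, 0.0], [-0.588, -0.809, -0.0], [0.0, 0.0, -1.0]]
ft_force: [-0.5, -0.8, -5.7]
opening: 0.0139
```

```bash
python3 - <<'E'
from h import *
plan((610.3,-355.8,240,-35.9),(610.3,-355.8,127,-35.9))
E
```

```text
t 7.20 pos [ 620.7 -247.3  243.4] yaw -36.05 open 13.9 F [-0.5 -0.8 -5.7]
[0.37, 0.625, 0.023] -0.002
[0.369, 0.625, 0.776] -0.002
```

Emit:
servo_tool(plan=[[0.1,0.15,0,0,1],[0.2,0.35,0.05,0,1],[0.3,0.5,0.15,0,1],[0.37,0.6,0.3,0,1],[0.37,0.625,0.45,0,1],[0.37,0.625,0.6,0,1],[0.37,0.625,0.67,0,1],[0.37,0.625,0.7,0,1]])

```text
time_s: 8.2
ee_pos: [0.6109, -0.3535, 0.1369]
tool_rot: [[0.809, -0.587, -0.001], [-0.587, -0.809, 0.001], [-0.001, -0.0, -1.0]]
ft_force: [-0.4, -0.1, -6.4]
opening: 0.0135
```

```bash
python3 - <<'E'
from h import *
plan((610.3,-355.8,126,-35.9))
shot("side","s3",(220,60,420,240),3)
E
```

```text
t 8.20 pos [ 610.9 -353.5  136.9] yaw -35.97 open 13.5 F [-0.4 -0.1 -6.4]
[0.006, 0.015, 0.073] -0.001
```

View pics/s3.png

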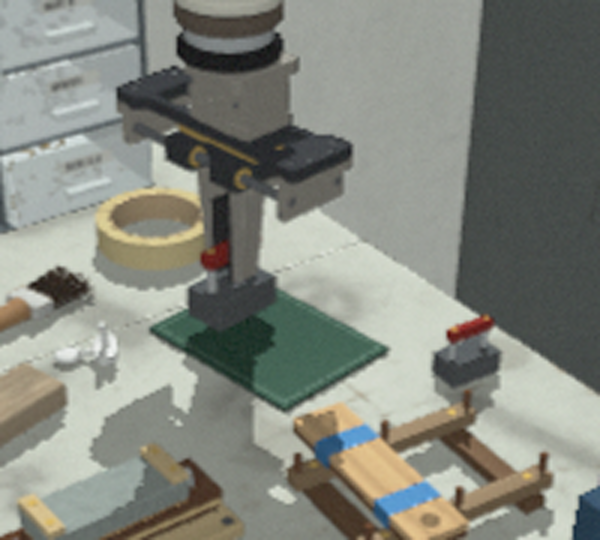

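The weight is held over the far half of the mat, aligned with its edges.

Emit:
servo_tool(plan=[[0,0,0.02,0,1],[0,0,0.04,0,1],[0,0,0.055,0,1],[0,0,0.068,0,1],[0,0,0.072,0,1],[0,0,0.072,0,1],[0,0,0.072,0,0.5],[0,0,0.072,0,0]])

```text
time_s: 9.25
ee_pos: [0.6117, -0.3551, 0.1288]
tool_rot: [[0.809, -0.588, 0.003], [-0.588, -0.809, -0.002], [0.003, 0.0, -1.0]]
ft_force: [0.8, -1.1, 0.0]
opening: 0.0311
```

Emit:
servo_tool(plan=[[0,0,0,0,-0.3],[0,0,0,0,-0.6],[0,0,0,0,-0.6],[0,0,-0.1,0,-0.6],[0,0,-0.3,0,-0.6],[0,0,-0.6,0,-0.6],[0,0,-0.9,0,-0.6],[0,0,-1,0,-0.6]])

```text
time_s: 10.25
ee_pos: [0.612, -0.3552, 0.2821]
tool_rot: [[0.809, -0.588, 0.006], [-0.588, -0.809, -0.005], [0.008, 0.0, -1.0]]
ft_force: [-0.1, -0.7, -0.1]
opening: 0.0736
```

```bash
python3 - <<'E'
from h import *
shot("side","s4",(220,60,420,240),3)
t=shot("top","t4",(240,95,460,245),3.4)
plan((638.5,-69.5,240,-45.5))
E
```

```text
t 10.35 pos [ 611.5 -354.8  279.3] yaw -36.03 open 73.8 F [ 0.1 -0.1 -0.2]
[-0.974, -1.645, 0.258] 0.158
```

View pics/t4.png

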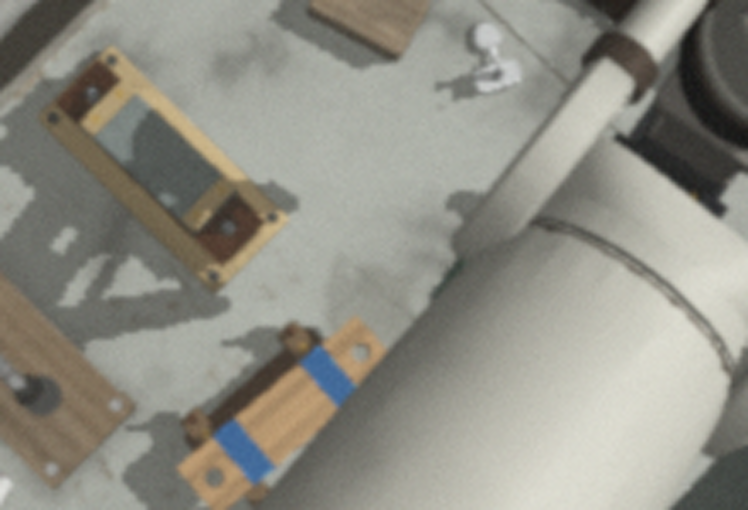

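View pics/s4.png

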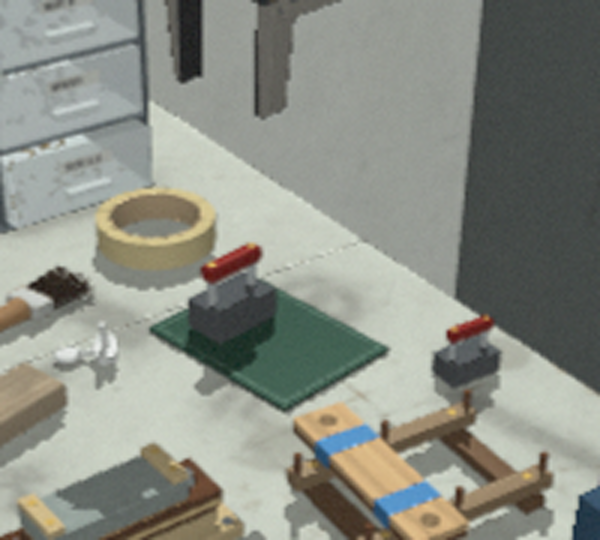

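The weight stands squarely on the mat's far half; the top view now shows the caul's strips at (112,108) and (213,203) in the crop.

Emit:
servo_tool(plan=[[-0.1,-0.2,0,0.02,-0.6],[-0.22,-0.4,0,0.04,-0.6],[-0.34,-0.6,0,0.06,-0.6],[-0.46,-0.8,0,0.08,-0.6],[-0.6,-0.95,0,0.1,-0.6],[-0.7,-1,0,0.12,-0.6],[-0.8,-1,0,0.14,-0.6],[-0.8,-1,0,0.16,-0.6]])

```text
time_s: 11.35
ee_pos: [0.601, -0.1623, 0.2756]
tool_rot: [[0.698, -0.716, -0.002], [-0.716, -0.698, 0.001], [-0.002, 0.001, -1.0]]
ft_force: [0.6, -1.4, 0.1]
opening: 0.0731
```

```bash
python3 - <<'E'
from h import *
t=shot("top","t5",(240,95,340,195),6)
s=shot("side","s5",(200,180,310,280),6)
plan((638.5,-69.5,240,-45.5))
E
```

```text
t 11.45 pos [ 601.8 -163.1  276.2] yaw -45.70 open 73.7 F [-0.7 -0.5 -0.4]
[-0.275, -0.611, 0.241] -0.003
```

View pics/t5.png

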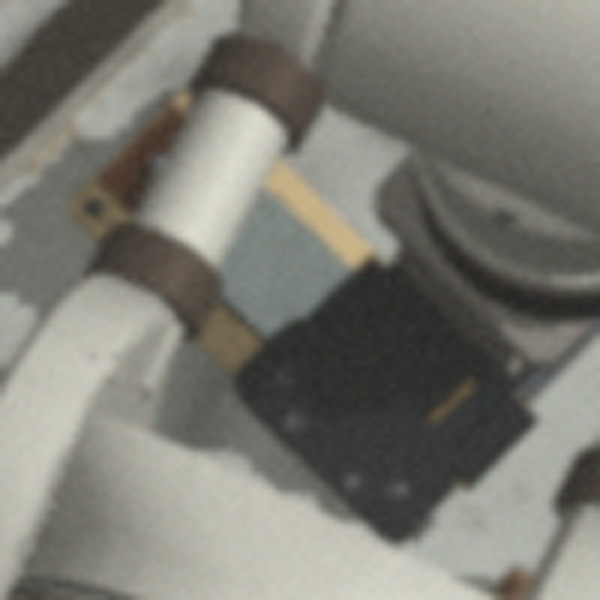

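View pics/s5.png

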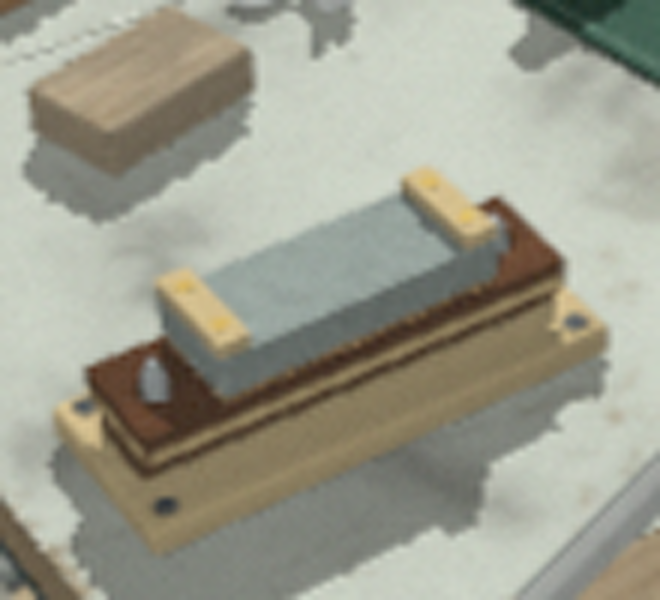

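The side crop shows the bare caul with its strip screws at (187,288), (222,325), (432,186) and (468,216).

```bash
python3 - <<'E'
from h import *
o=lambda u:(200+(u[0]+.5)/6-.5,180+(u[1]+.5)/6-.5)
P=np.array([onz("side",o(u),.06)*1000 for u in[(187,288),(222,325),(432,186),(468,216)]]);print(P.round(1),P.mean(0));a=(P[2]+P[3]-P[0]-P[1])/2;print(np.hypot(*a[:2]),np.degrees(np.arctan2(a[1],a[0])))
Q=np.array([onz("side",o(u),.036)*1000 for u in[(88,372),(150,440),(565,265),(500,198)]]);print(Q.round(1),Q.mean(0))
E
```

```text
[[ 676.   -43.6   60. ]
 [ 660.7  -28.8   60. ]
 [ 614.4 -105.5   60. ]
 [ 599.8  -92.5   60. ]] [637.73934754 -67.61277971  60.        ]
87.72755609168158 -134.2953526439543
[[ 704.5  -27.4   36. ]
 [ 676.8   -1.3   36. ]
 [ 571.1 -102.5   36. ]
 [ 598.9 -133.    36. ]] [637.84222801 -66.03642568  36.        ]
```

Emit:
servo_tool(plan=[[-0.1,-0.2,0,0,-0.6],[-0.2,-0.4,0.05,0,-0.6],[-0.27,-0.55,0.15,0,-0.6],[-0.275,-0.61,0.3,0,-0.6],[-0.275,-0.61,0.5,0,-0.6],[-0.275,-0.61,0.65,0,-0.6],[-0.275,-0.61,0.8,0,-0.6],[-0.275,-0.61,0.85,0,-0.6]])

```text
time_s: 12.45
ee_pos: [0.6374, -0.0698, 0.1465]
tool_rot: [[0.699, -0.716, -0.004], [-0.716, -0.699, 0.001], [-0.003, 0.002, -1.0]]
ft_force: [-1.1, -0.0, 0.2]
opening: 0.0737
```

```bash
python3 - <<'E'
from h import *
plan((638.5,-69.3,127,-45))
s=shot("side","s6",(180,120,330,270),4)
E
```

```text
t 12.45 pos [637.4 -69.8 146.5] yaw -45.69 open 73.7 F [-1.1 -0.   0.2]
[0.003, -0.008, 0.13] -0.011
```

View pics/s6.png

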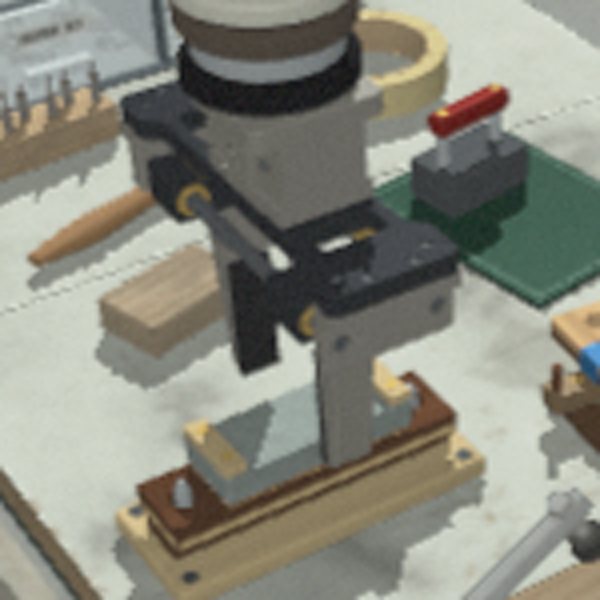

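The fingers straddle the caul: the tip midpoint is at (302,417), which matches the caul's middle.

Emit:
servo_tool(plan=[[0,-0.005,0.05,-0.01,-0.6],[0,-0.005,0.1,-0.01,-0.6],[0,-0.005,0.12,-0.01,-0.6],[0,-0.005,0.12,-0.01,-0.2],[0,-0.005,0.12,-0.01,0.2],[0,-0.005,0.12,-0.01,1],[0,-0.005,0.12,-0.01,1],[0,-0.005,0.12,-0.01,1]])

```text
time_s: 13.5
ee_pos: [0.6393, -0.0685, 0.1317]
tool_rot: [[0.707, -0.707, 0.0], [-0.707, -0.707, -0.0], [0.0, -0.0, -1.0]]
ft_force: [0.6, -0.4, 0.9]
opening: 0.0392
```

```bash
python3 - <<'E'
from h import *
plan((638.5,-69.3,127,-45))
E
```

```text
t 13.50 pos [639.3 -68.5 131.7] yaw -45.03 open 39.2 F [ 0.6 -0.4  0.9]
[0.0, 0.007, 0.032] -0.0
```

Emit:
servo_tool(plan=[[0,0,0,0,1],[0,0,-0.05,0,1],[0,0,-0.1,0,1],[0,0,-0.2,0,1],[0,0,-0.3,0,1],[0,0,-0.4,0,1],[0,0,-0.5,0,1],[0,0,-0.5,0,1]])

```text
time_s: 14.5
ee_pos: [0.64, -0.0687, 0.2085]
tool_rot: [[0.707, -0.707, 0.003], [-0.707, -0.707, -0.001], [0.003, -0.002, -1.0]]
ft_force: [0.9, 1.0, -1.1]
opening: 0.0401
```

```bash
python3 - <<'E'
from h import *
plan((548.7,-311.2,180,-35.9))
s=shot("side","s7",(180,120,330,270),4)
E
```

```text
t 14.50 pos [640.  -68.7 208.5] yaw -45.03 open 40.1 F [ 0.9  1.  -1.1]
[0.713, 1.574, 0.19] -0.152
```

View pics/s7.png

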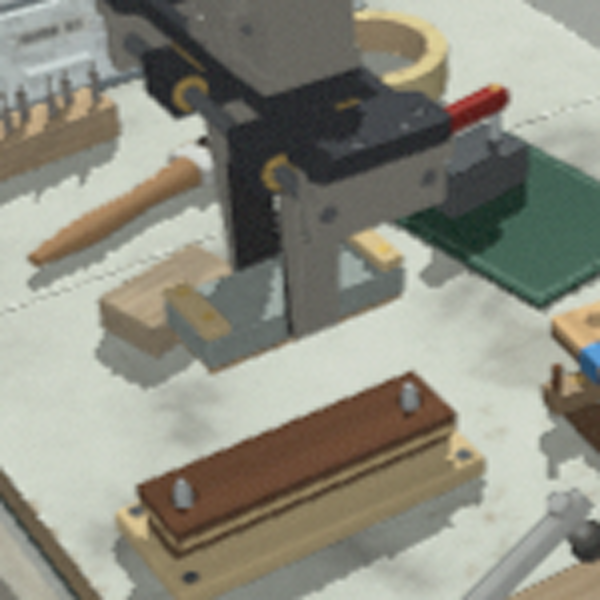

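The caul is held level and the dark blank is bare on its pins at (182,493) and (408,397).

Emit:
servo_tool(plan=[[0.07,0.15,0,-0.02,1],[0.15,0.3,0,-0.04,1],[0.22,0.45,0,-0.06,1],[0.3,0.6,0,-0.08,1],[0.37,0.75,0,-0.1,1],[0.45,0.9,0,-0.12,1],[0.5,1,0,-0.14,1],[0.5,1,0,-0.15,1]])

```text
time_s: 15.55
ee_pos: [0.5853, -0.2282, 0.2055]
tool_rot: [[0.808, -0.589, -0.001], [-0.589, -0.808, 0.001], [-0.002, 0.0, -1.0]]
ft_force: [0.4, 0.5, -1.0]
opening: 0.0394
```

```bash
python3 - <<'E'
from h import *
plan((548.7,-311.2,110,-35.9))
E
```

```text
t 15.55 pos [ 585.3 -228.2  205.5] yaw -36.11 open 39.4 F [ 0.4  0.5 -1. ]
[0.13, 0.591, 0.636] -0.004
```

Emit:
servo_tool(plan=[[0.04,0.2,0,0,1],[0.08,0.4,0.05,0,1],[0.13,0.55,0.15,0,1],[0.13,0.59,0.3,0,1],[0.13,0.59,0.45,0,1],[0.13,0.59,0.55,0,1],[0.13,0.59,0.6,0,1],[0.13,0.59,0.6,0,1]])

```text
time_s: 16.55
ee_pos: [0.5498, -0.3103, 0.116]
tool_rot: [[0.809, -0.588, -0.0], [-0.588, -0.809, 0.001], [-0.001, -0.0, -1.0]]
ft_force: [-0.7, -0.3, -0.8]
opening: 0.0398
```

```bash
python3 - <<'E'
from h import *
plan((548.7,-311.2,100,-35.9))
s=shot("side","s8",(240,80,390,230),4)
E
```

```text
t 16.55 pos [ 549.8 -310.3  116. ] yaw -36.01 open 39.8 F [-0.7 -0.3 -0.8]
[-0.002, 0.009, 0.107] -0.002
```

View pics/s8.png

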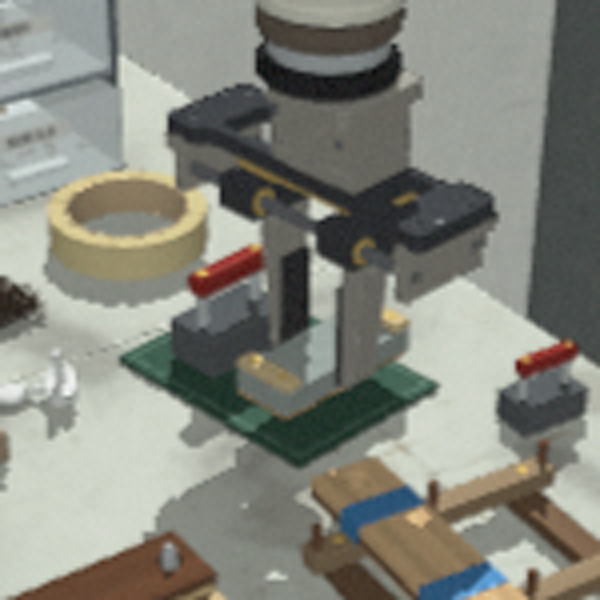

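The caul is over the near half of the mat, clear of the weight. Next I lower and release it.

Emit:
servo_tool(plan=[[0,0,0.03,0,1],[0,0,0.06,0,1],[0,0,0.08,0,1],[0,0,0.095,0,1],[0,0,0.103,0,1],[0,0,0.105,0,1],[0,0,0.105,0,1],[0,0,0.105,0,0.1]])

```text
time_s: 17.6
ee_pos: [0.5499, -0.3107, 0.101]
tool_rot: [[0.809, -0.588, 0.0], [-0.588, -0.809, -0.0], [0.001, 0.0, -1.0]]
ft_force: [0.2, 0.5, 0.1]
opening: 0.0412
```

Emit:
servo_tool(plan=[[0,0,0,0,-0.1],[0,0,0,0,-0.25],[0,0,0,0,-0.25],[0,0,-0.1,0,-0.25],[0,0,-0.3,0,-0.25],[0,0,-0.5,0,-0.25],[0,0,-0.7,0,-0.25],[0,0,-0.8,0,-0.25]])

```text
time_s: 18.6
ee_pos: [0.5505, -0.3112, 0.2238]
tool_rot: [[0.809, -0.588, 0.003], [-0.588, -0.809, -0.003], [0.004, 0.0, -1.0]]
ft_force: [-0.1, 0.6, 0.2]
opening: 0.0575
```

```bash
python3 - <<'E'
from h import *
plan((638.7,-69.3,150,-45.2))
s=shot("side","s9",(240,80,390,230),4)
E
```

```text
t 18.60 pos [ 550.5 -311.2  223.8] yaw -36.03 open 57.5 F [-0.1  0.6  0.2]
[-0.475, -1.65, 0.49] 0.153
```

View pics/s9.png

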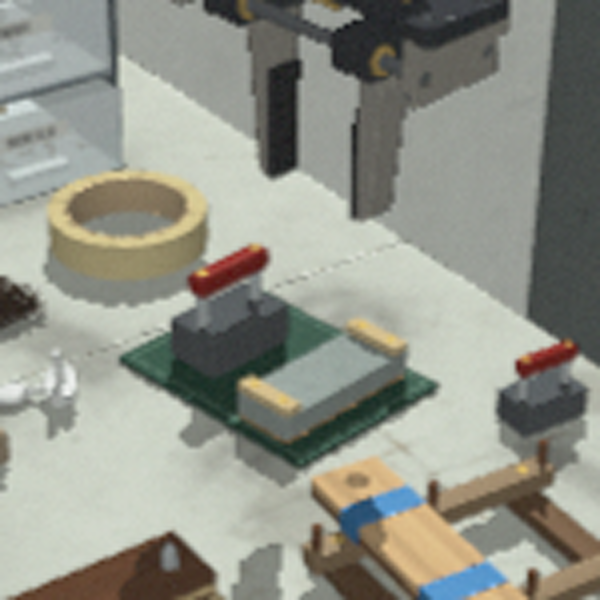

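Both are parked on the mat. Next is the dark blank.

Emit:
servo_tool(plan=[[-0.06,-0.2,0,0.02,-0.25],[-0.12,-0.4,0,0.04,-0.25],[-0.18,-0.6,0,0.06,-0.25],[-0.25,-0.8,0,0.08,-0.25],[-0.3,-0.95,0,0.1,-0.25],[-0.35,-1,0,0.12,-0.25],[-0.4,-1,0,0.14,-0.25],[-0.4,-1,0,0.15,-0.25]])

```text
time_s: 19.65
ee_pos: [0.5887, -0.1544, 0.2204]
tool_rot: [[0.706, -0.708, -0.001], [-0.708, -0.706, 0.0], [-0.0, 0.0, -1.0]]
ft_force: [-0.0, -0.3, 0.1]
opening: 0.0575
```

```bash
python3 - <<'E'
from h import *
plan((638.7,-69.3,140,-45.2))
E
```

```text
t 19.65 pos [ 588.7 -154.4  220.4] yaw -45.10 open 57.5 F [-0.  -0.3  0.1]
[-0.166, -0.637, 0.536] 0.002
```

Emit:
servo_tool(plan=[[-0.06,-0.2,0,0,-0.25],[-0.12,-0.4,0,0,-0.25],[-0.16,-0.6,0.1,0,-0.25],[-0.166,-0.637,0.2,0,-0.25],[-0.166,-0.637,0.35,0,-0.25],[-0.166,-0.637,0.5,0,-0.25],[-0.166,-0.637,0.5,0,-0.25],[-0.166,-0.637,0.5,0,-0.25]])

```text
time_s: 20.65
ee_pos: [0.6396, -0.0698, 0.1463]
tool_rot: [[0.706, -0.708, 0.001], [-0.708, -0.706, -0.0], [0.001, -0.0, -1.0]]
ft_force: [-0.3, 0.5, 0.4]
opening: 0.0574
```

```bash
python3 - <<'E'
from h import *
plan((638.7,-69.3,109,-45.2))
s=shot("side","s10",(180,120,330,270),4)
E
```

```text
t 20.65 pos [639.6 -69.8 146.3] yaw -45.08 open 57.4 F [-0.3  0.5  0.4]
[-0.007, 0.002, 0.249] 0.002
```

View pics/s10.png

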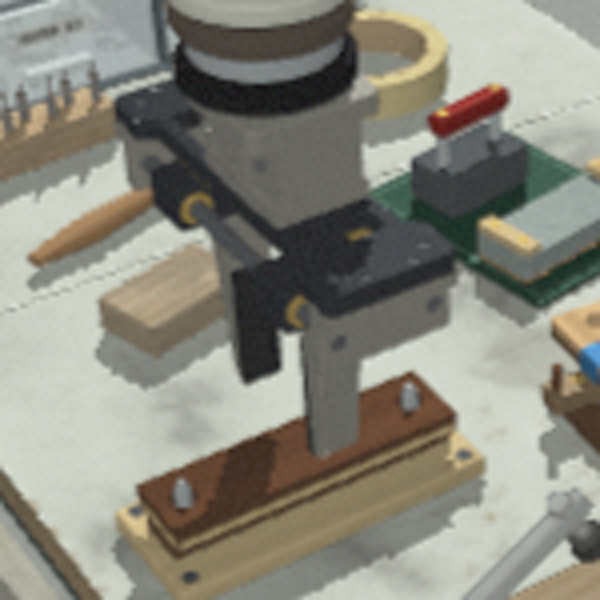

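Emit:
servo_tool(plan=[[-0.007,0,0.08,0,-0.25],[-0.007,0,0.16,0,-0.25],[-0.007,0,0.22,0,-0.25],[-0.007,0,0.245,0,-0.25],[-0.007,0,0.245,0,-0.25],[-0.007,0,0.245,0,0],[-0.007,0,0.245,0,1],[-0.007,0,0.245,0,1]])

```text
time_s: 21.7
ee_pos: [0.639, -0.0682, 0.1094]
tool_rot: [[0.707, -0.707, 0.001], [-0.707, -0.707, -0.0], [0.001, -0.0, -1.0]]
ft_force: [0.0, 0.4, 1.3]
opening: 0.0394
```

Emit:
servo_tool(plan=[[0,0,0,0,1],[0,0,0,0,1],[0,0,0,0,1],[0,0,0,0,1],[0,0,0,0,1],[0,0,0,0,1],[0,0,0,0,1],[0,0,0,0,1]])

```text
time_s: 22.7
ee_pos: [0.639, -0.0682, 0.1094]
tool_rot: [[0.707, -0.707, 0.001], [-0.707, -0.707, -0.0], [0.001, -0.0, -1.0]]
ft_force: [-0.4, -0.3, 5.9]
opening: 0.0395
```

```bash
python3 - <<'E'
from h import *
plan((638.7,-69.3,140,-45.2))
s=shot("side","s11",(180,120,330,270),4)
E
```

```text
t 22.70 pos [639.  -68.2 109.4] yaw -45.03 open 39.5 F [-0.4 -0.3  5.9]
[0.004, 0.007, -0.204] 0.003
```

View pics/s11.png

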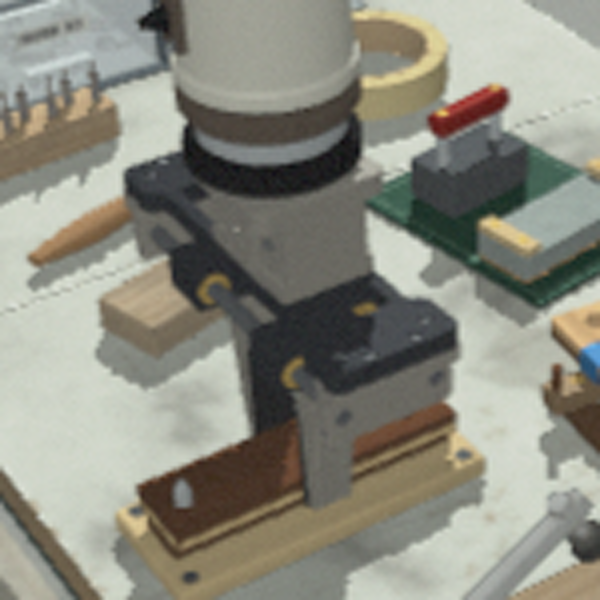

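Emit:
servo_tool(plan=[[0,0,-0.03,0,1],[0,0,-0.08,0,1],[0,0,-0.15,0,1],[0,0,-0.23,0,1],[0,0,-0.32,0,1],[0,0,-0.42,0,1],[0,0,-0.55,0,1],[0,0,-0.6,0,1]])

```text
time_s: 23.75
ee_pos: [0.6395, -0.0683, 0.2013]
tool_rot: [[0.707, -0.707, 0.003], [-0.707, -0.707, -0.001], [0.003, -0.002, -1.0]]
ft_force: [-0.3, 0.6, -0.7]
opening: 0.0397
```

```bash
python3 - <<'E'
from h import *
plan((421.1,-188.7,190,40.8))
s=shot("side","s12",(180,120,330,270),4)
E
```

```text
t 23.75 pos [639.5 -68.3 201.3] yaw -45.03 open 39.7 F [-0.3  0.6 -0.7]
[-0.462, 1.597, 0.072] -1.43
```

View pics/s12.png

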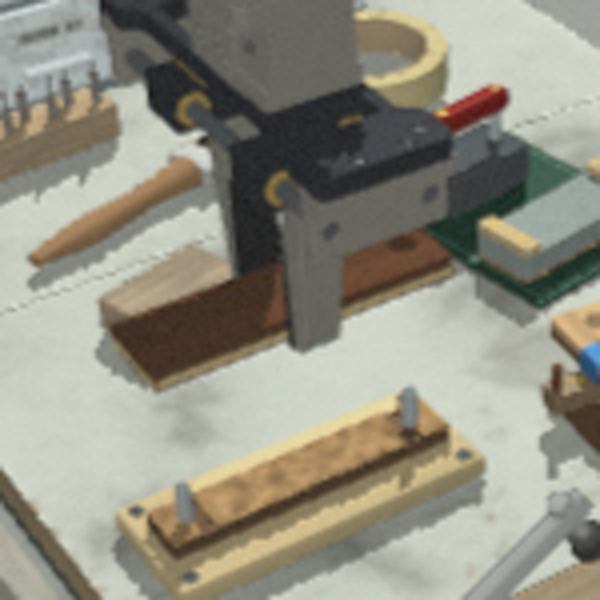

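The dark blank is lifted clear and level, and both pins show at (184,500) and (408,408).

Emit:
servo_tool(plan=[[-0.03,0.15,0,-0.15,1],[-0.08,0.3,0,-0.3,1],[-0.13,0.45,0,-0.45,1],[-0.18,0.6,0,-0.6,1],[-0.23,0.75,0,-0.75,1],[-0.3,0.9,0,-0.9,1],[-0.35,1,0,-1,1],[-0.35,1,0,-1,1]])

```text
time_s: 24.8
ee_pos: [0.4947, -0.1371, 0.1986]
tool_rot: [[0.967, 0.256, -0.001], [0.256, -0.967, 0.0], [-0.001, -0.001, -1.0]]
ft_force: [0.2, -0.1, -0.5]
opening: 0.0397
```

```bash
python3 - <<'E'
from h import *
plan((421.1,-188.7,150,40.8))
t=shot("top","t13",(240,95,440,295),3)
s=shot("side","s13",(200,180,310,280),6)
E
```

```text
t 24.80 pos [ 494.7 -137.1  198.6] yaw 14.84 open 39.7 F [ 0.2 -0.1 -0.5]
[-0.562, 0.207, 0.324] -0.433
```

View pics/s13.png

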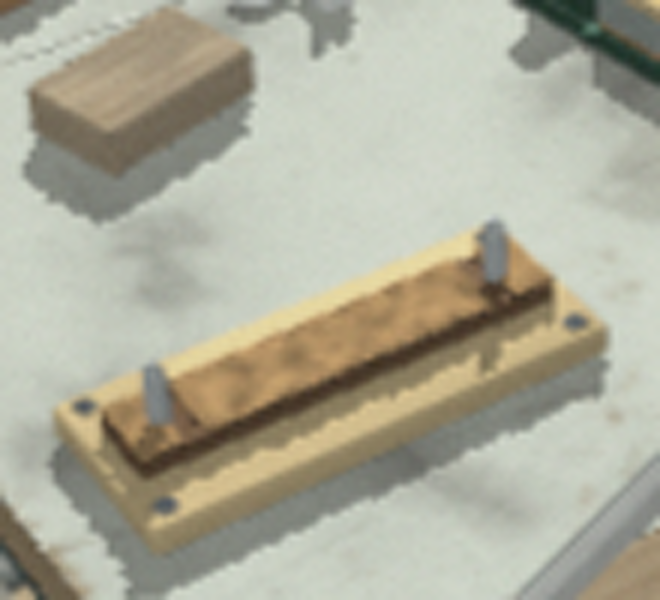

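View pics/t13.png

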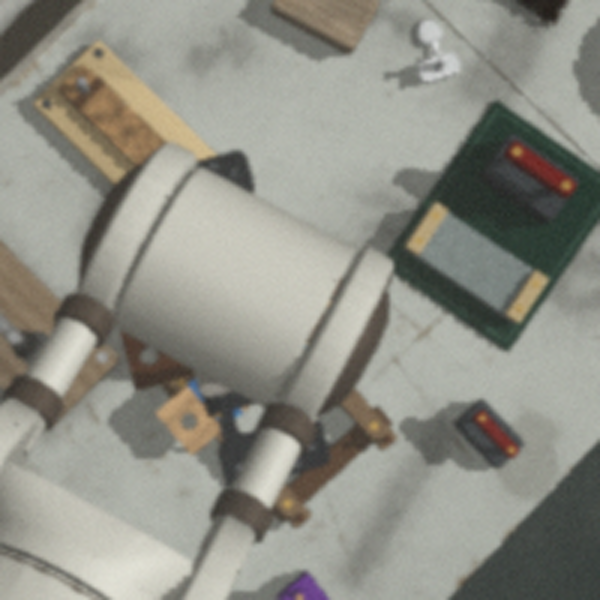

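Emit:
servo_tool(plan=[[-0.1,0.04,0,-0.15,1],[-0.25,0.1,0,-0.3,1],[-0.4,0.15,0.05,-0.43,1],[-0.5,0.2,0.1,-0.433,1],[-0.56,0.205,0.2,-0.433,1],[-0.56,0.205,0.25,-0.433,1],[-0.56,0.205,0.3,-0.433,1],[-0.56,0.205,0.3,-0.433,1]])

```text
time_s: 25.9
ee_pos: [0.4223, -0.1879, 0.1533]
tool_rot: [[0.755, 0.656, -0.001], [0.656, -0.755, 0.001], [-0.0, -0.001, -1.0]]
ft_force: [0.5, -0.1, 0.6]
opening: 0.0397
```

```bash
python3 - <<'E'
from h import *
plan((421.1,-188.7,110,40.8))
s=shot("side","s14",(310,130,430,250),5)
E
```

```text
t 25.90 pos [ 422.3 -187.9  153.3] yaw 40.98 open 39.7 F [ 0.5 -0.1  0.6]
[-0.01, -0.001, 0.288] 0.003
```

View pics/s14.png

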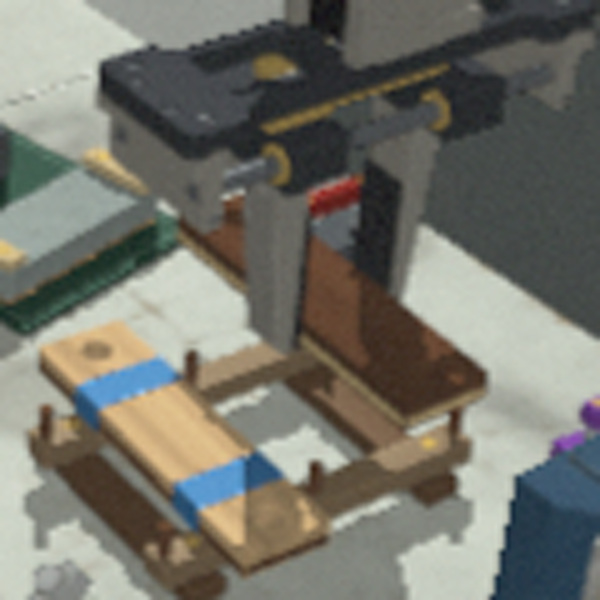

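The dark blank is over the empty bay, parallel to the pale one and between the dowels at (190,370) and (455,420).

Emit:
servo_tool(plan=[[-0.008,0,0.06,0,1],[-0.008,0,0.12,0,1],[-0.008,0,0.18,0,1],[-0.008,0,0.22,0,1],[-0.008,0,0.25,0,1],[-0.008,0,0.27,0,1],[-0.008,0,0.275,0,1],[-0.008,0,0.275,0,1]])

```text
time_s: 26.95
ee_pos: [0.4214, -0.1892, 0.1128]
tool_rot: [[0.755, 0.655, 0.0], [0.655, -0.755, -0.0], [0.0, 0.0, -1.0]]
ft_force: [-0.6, -0.7, -1.5]
opening: 0.0396
```

```bash
python3 - <<'E'
from h import *
plan((421.1,-188.7,107.4,40.8))
s=shot("side","s15",(310,130,430,250),5)
E
```

```text
t 26.95 pos [ 421.4 -189.2  112.8] yaw 40.95 open 39.6 F [-0.6 -0.7 -1.5]
[0.001, -0.004, 0.036] 0.003
```

View pics/s15.png

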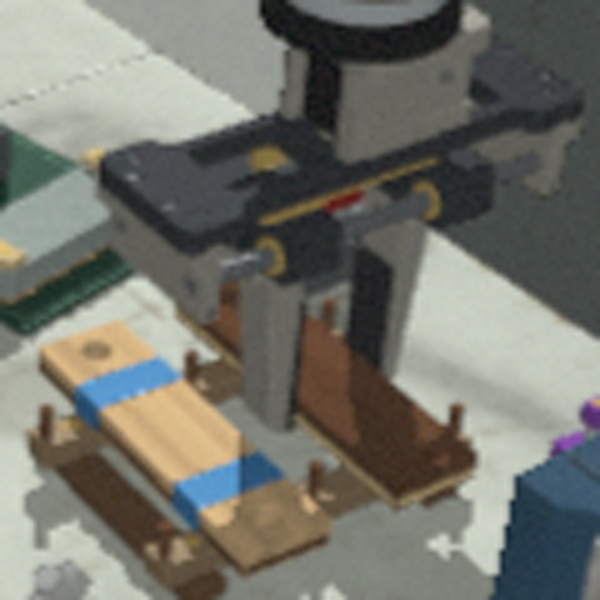

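Emit:
servo_tool(plan=[[0,0,0.015,0,1],[0,0,0.025,0,1],[0,0,0.034,0,1],[0,0,0.036,0,1],[0,0,0.036,0,1],[0,0,0.036,0,0.1],[0,0,0.036,0,0],[0,0,0.036,0,-0.15]])

```text
time_s: 28.0
ee_pos: [0.4214, -0.1892, 0.1073]
tool_rot: [[0.755, 0.655, 0.0], [0.655, -0.755, -0.0], [0.0, 0.0, -1.0]]
ft_force: [0.8, 0.8, -0.5]
opening: 0.0522
```

Emit:
servo_tool(plan=[[0,0,0,0,-0.2],[0,0,0,0,-0.2],[0,0,-0.05,0,-0.2],[0,0,-0.15,0,-0.2],[0,0,-0.25,0,-0.2],[0,0,-0.35,0,-0.2],[0,0,-0.4,0,-0.2],[0,0,-0.4,0,-0.2]])

```text
time_s: 29.0
ee_pos: [0.4217, -0.1894, 0.168]
tool_rot: [[0.755, 0.655, 0.001], [0.655, -0.755, -0.001], [0.0, 0.001, -1.0]]
ft_force: [-0.2, -0.4, -0.5]
opening: 0.0551
```

```bash
python3 - <<'E'
from h import *
plan((475.7,-149,160,39.8),(475.7,-149,107.4,39.8))
s=shot("side","s16",(310,130,430,250),5)
E
```

```text
t 29.00 pos [ 421.7 -189.4  168. ] yaw 40.95 open 55.1 F [-0.2 -0.4 -0.5]
[0.449, 0.033, 0.053] 0.019
[0.449, 0.032, 0.404] 0.019
```

View pics/s16.png

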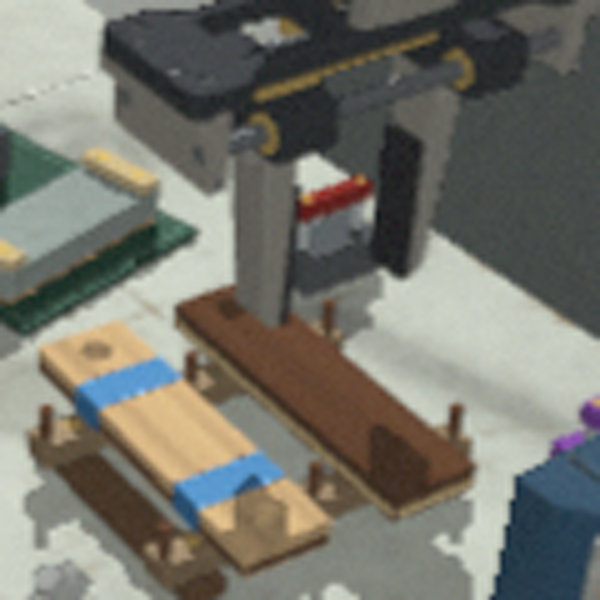

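The dark blank lies flat in its bay between the dowels, its left hole at (232,310) and its right end at (435,490).

Emit:
servo_tool(plan=[[0.15,0.01,0,0.02,-0.2],[0.3,0.02,0,0.02,-0.2],[0.449,0.033,0,0.02,-0.2],[0.449,0.033,0.03,0.02,-0.2],[0.449,0.033,0.05,0.02,-0.2],[0.449,0.033,0.05,0.02,-0.2],[0.449,0.033,0.05,0.02,-0.2],[0.449,0.033,0.05,0.02,-0.2]])

```text
time_s: 30.05
ee_pos: [0.4754, -0.149, 0.1599]
tool_rot: [[0.769, 0.639, 0.0], [0.639, -0.769, -0.0], [0.0, 0.0, -1.0]]
ft_force: [-0.1, -0.1, 0.2]
opening: 0.0552
```

```bash
python3 - <<'E'
from h import *
plan((475.7,-149,107.4,39.8))
s=shot("side","s17",(310,130,430,250),5)
t=shot("top","t17",(240,150,400,290),4)
E
```

```text
t 30.05 pos [ 475.4 -149.   159.9] yaw 39.73 open 55.2 F [-0.1 -0.1  0.2]
[0.002, 0.001, 0.35] -0.001
```

View pics/s17.png

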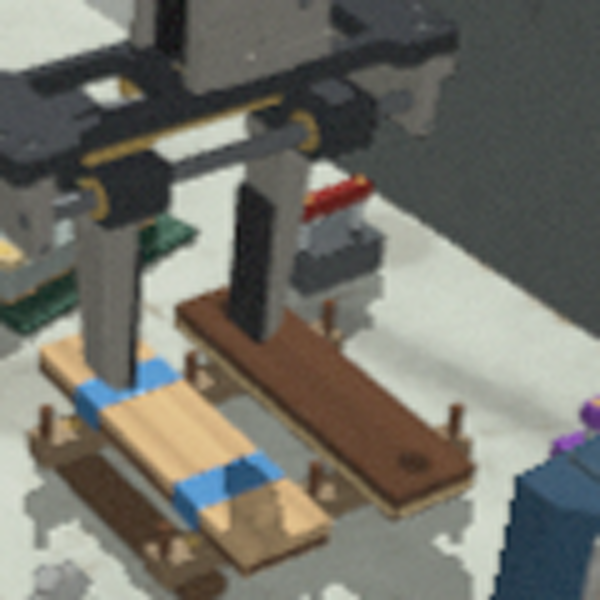

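View pics/t17.png

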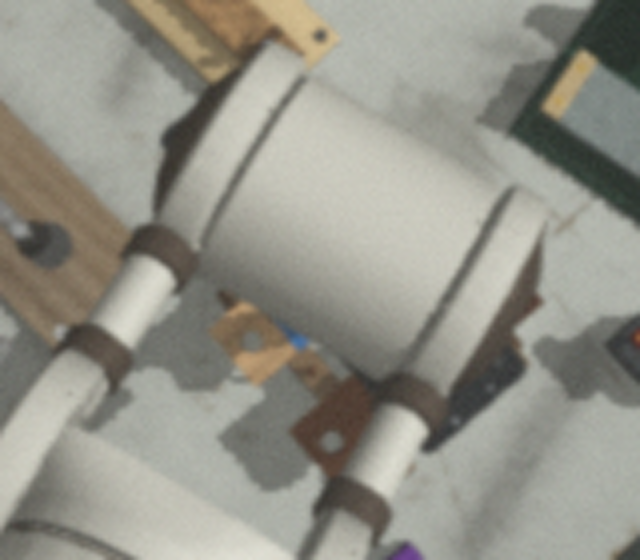

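The side view shows the dark blank's right hole at (412,462). The top view shows the near holes, dark at (331,441) and pale at (251,339).

```bash
python3 - <<'E'
from h import *
o=lambda u,b,k:(b[0]+(u[0]+.5)/k-.5,b[1]+(u[1]+.5)/k-.5)
d=np.array([onz("side",o(u,(310,130),5),.034)[:2]*1000 for u in[(232,310),(412,462)]])
p=np.array([onz("side",o(u,(310,150),6),.034)[:2]*1000 for u in[(117,300),(320,499)]])
for n,a in(("dark",d),("pale",p)):
    v=a[1]-a[0];print(n,a.round(1),a.mean(0).round(1),np.hypot(*v).round(1),np.degrees(np.arctan2(v[1],v[0])).round(1))
td=onz("top",o((331,441),(240,150),4),.034)[:2]*1000;tp=onz("top",o((251,339),(240,150),4),.034)[:2]*1000
print("top near holes",td,tp,"side diff",(p[1]-d[1]),"top diff",tp-td)
print("pale target side", p.mean(0)-d.mean(0)+[421.4,-189.2])
E
```

```text
dark [[ 462.6 -232.2]
 [ 383.9 -142.7]] [ 423.2 -187.4] 119.2 131.3
pale [[ 514.9 -194.3]
 [ 437.5 -100.7]] [ 476.2 -147.5] 121.4 129.6
top near holes [ 382.38604198 -144.44635346] [ 437.25633325 -102.19030393] side diff [53.59926154 41.93832906] top diff [54.87029127 42.25604953]
pale target side [ 474.3573184  -149.27497547]
```

Emit:
servo_tool(plan=[[0,0,0.06,0,-0.2],[0,0,0.13,0,-0.2],[0,0,0.2,0,-0.2],[0,0,0.27,0,-0.2],[0,0,0.33,0,-0.2],[0,0,0.35,0,-0.2],[0,0,0.35,0,0],[0,0,0.35,0,1]])

```text
time_s: 31.15
ee_pos: [0.4757, -0.1489, 0.1076]
tool_rot: [[0.769, 0.639, 0.001], [0.639, -0.769, -0.0], [0.0, 0.001, -1.0]]
ft_force: [1.5, -0.9, -0.3]
opening: 0.0399
```

Emit:
servo_tool(plan=[[0,0,0,0,1],[0,0,0,0,1],[0,0,0,0,1],[0,0,0,0,1],[0,0,0,0,1],[0,0,0,0,1],[0,0,0,0,1],[0,0,0,0,1]])

```text
time_s: 32.15
ee_pos: [0.4757, -0.1489, 0.1076]
tool_rot: [[0.769, 0.639, 0.001], [0.639, -0.769, -0.0], [0.0, 0.001, -1.0]]
ft_force: [-0.8, -0.1, 3.8]
opening: 0.04
```

```bash
python3 - <<'E'
from h import *
plan((639,-68.2,180,-45))
s=shot("side","s18",(310,130,430,250),5)
E
```

```text
t 32.15 pos [ 475.7 -148.9  107.6] yaw 39.75 open 40.0 F [-0.8 -0.1  3.8]
[1.181, 0.283, -0.482] 1.413
```

View pics/s18.png

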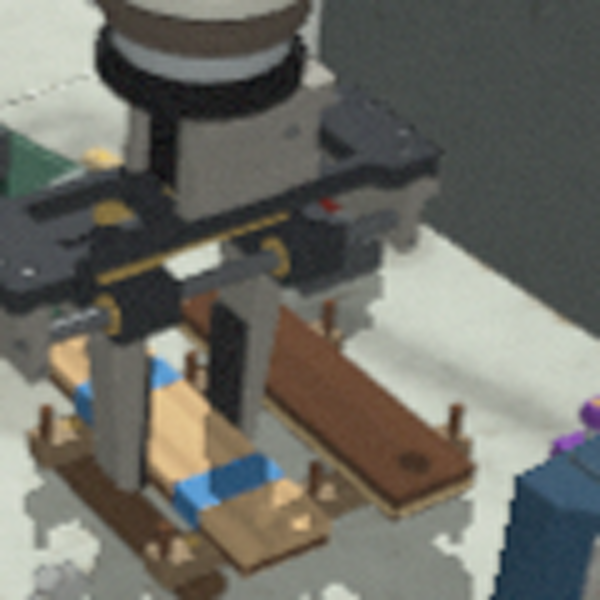

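The pale blank is gripped at its middle, so I lift it.

Emit:
servo_tool(plan=[[0,0,-0.05,0,1],[0,0,-0.15,0,1],[0,0,-0.25,0,1],[0,0,-0.35,0,1],[0,0,-0.45,0,1],[0.05,0.02,-0.55,0.1,1],[0.15,0.04,-0.6,0.2,1],[0.25,0.06,-0.6,0.3,1]])

```text
time_s: 33.2
ee_pos: [0.5109, -0.1318, 0.1989]
tool_rot: [[0.93, 0.367, 0.002], [0.367, -0.93, -0.001], [0.001, 0.002, -1.0]]
ft_force: [-0.2, -0.1, -1.1]
opening: 0.0398
```

Emit:
servo_tool(plan=[[0.1,0.1,0,0.15,1],[0.2,0.2,0,0.3,1],[0.3,0.28,0,0.45,1],[0.4,0.36,0,0.6,1],[0.5,0.44,0,0.75,1],[0.6,0.5,0,0.9,1],[0.65,0.5,0,1,1],[0.65,0.5,0,1,1]])

```text
time_s: 34.2
ee_pos: [0.6287, -0.1652, 0.1977]
tool_rot: [[0.786, -0.618, 0.0], [-0.618, -0.786, -0.0], [0.0, -0.0, -1.0]]
ft_force: [-0.5, 0.3, -0.4]
opening: 0.0394
```

```bash
python3 - <<'E'
from h import *
plan((639,-68.2,160,-45))
E
```

```text
t 34.20 pos [ 628.7 -165.2  197.7] yaw -38.16 open 39.4 F [-0.5  0.3 -0.4]
[-0.345, -0.551, 0.251] 0.114
```

Emit:
servo_tool(plan=[[-0.1,-0.15,0,0.1,1],[-0.2,-0.3,0,0.115,1],[-0.3,-0.45,0.05,0.115,1],[-0.345,-0.55,0.1,0.115,1],[-0.345,-0.55,0.15,0.115,1],[-0.345,-0.55,0.15,0.115,1],[-0.345,-0.55,0.15,0.115,1],[-0.345,-0.55,0.15,0.115,1]])

```text
time_s: 35.2
ee_pos: [0.639, -0.0692, 0.1752]
tool_rot: [[0.705, -0.709, 0.001], [-0.709, -0.705, -0.0], [0.001, -0.0, -1.0]]
ft_force: [-0.6, 1.4, -1.1]
opening: 0.0393
```

```bash
python3 - <<'E'
from h import *
plan((639,-68.2,150,-45))
s=shot("side","s19",(200,160,310,270),6)
t=shot("top","t19",(240,95,340,195),6)
E
```

```text
t 35.20 pos [639.  -69.2 175.2] yaw -45.19 open 39.3 F [-0.6  1.4 -1.1]
[-0.005, -0.004, 0.168] -0.003
```

View pics/s19.png

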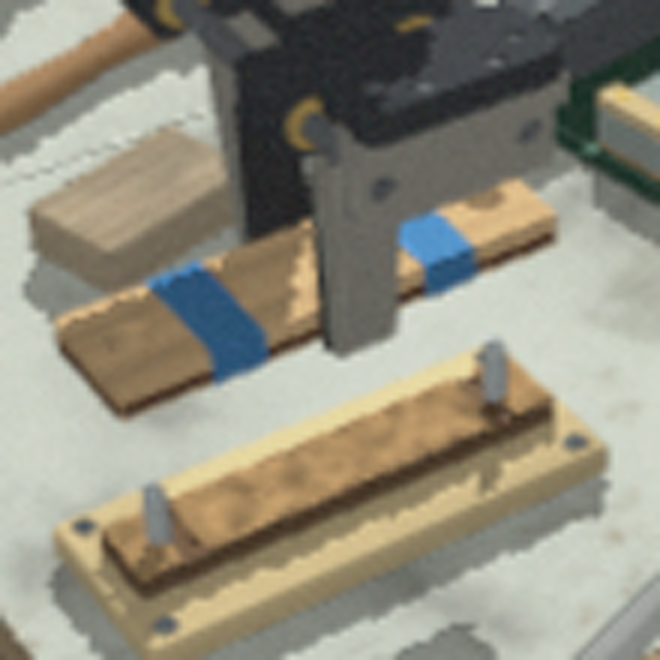

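View pics/t19.png

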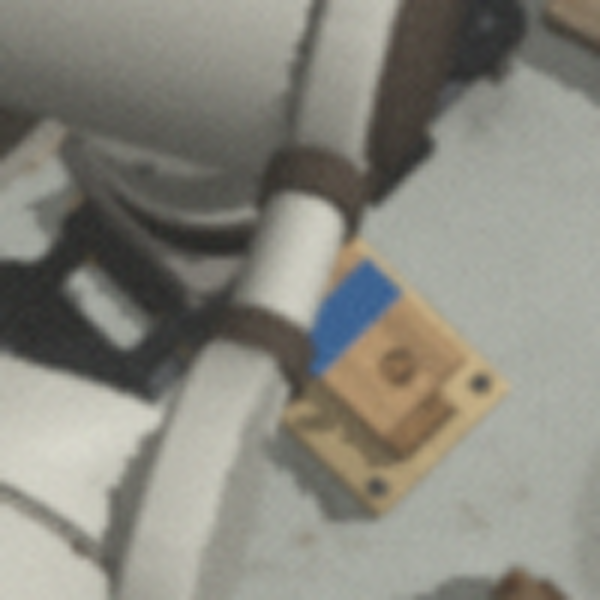

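In the side view the pale blank is held level above the pins (tips at (153,490) and (492,347)), with its right hole at (487,195). In the top view the near hole is at (399,368).

```bash
python3 - <<'E'
from h import *
o=lambda u,b,k=6:(b[0]+(u[0]+.5)/k-.5,b[1]+(u[1]+.5)/k-.5)
z=.1018
print("top hole",onz("top",o((399,368),(240,95)),z)*1000,"pin",onz("top",o((404,398),(240,95)),.046)*1000)
print("side holeR",onz("side",o((487,195),(200,160)),z)*1000,"L",onz("side",o((118,342),(200,160)),z)*1000)
print("side pins",[(onz("side",o(u,(200,160)),zz)*1000).round(1).tolist() for u,zz in[((153,486),.046),((493,343),.046),((159,542),.024),((496,400),.024)]])
s=cv2.imread("pics/s19.png")
E
```

```text
top hole [ 595.99017829 -113.61697402  101.8       ] pin [ 594.33916277 -113.72523918   46.        ]
side holeR [ 596.43689134 -111.03783468  101.8       ] L [685.84117597 -21.35993482 101.8       ]
side pins [[681.5, -22.6, 46.0], [595.5, -107.5, 46.0], [681.6, -21.7, 24.0], [594.7, -105.5, 24.0]]
```

Emit:
servo_tool(plan=[[-0.007,0.005,0.05,0.002,1],[-0.007,0.005,0.12,0.002,1],[-0.007,0.005,0.18,0.002,1],[-0.007,0.005,0.22,0.002,1],[-0.007,0.005,0.245,0.002,1],[-0.007,0.005,0.245,0.002,1],[-0.007,0.005,0.245,0.002,1],[-0.007,0.005,0.245,0.002,1]])

```text
time_s: 36.3
ee_pos: [0.6378, -0.0683, 0.1384]
tool_rot: [[0.704, -0.71, 0.001], [-0.71, -0.704, -0.0], [0.001, -0.0, -1.0]]
ft_force: [-0.7, 0.3, -0.7]
opening: 0.0397
```

```bash
python3 - <<'E'
from h import *
plan((637.7,-69,109.4,-45))
s=shot("side","s20",(200,160,310,270),6)
t=shot("top","t20",(240,95,340,195),6)
E
```

```text
t 36.30 pos [637.8 -68.3 138.4] yaw -45.27 open 39.7 F [-0.7  0.3 -0.7]
[0.003, 0.004, 0.193] -0.004
```

View pics/s20.png

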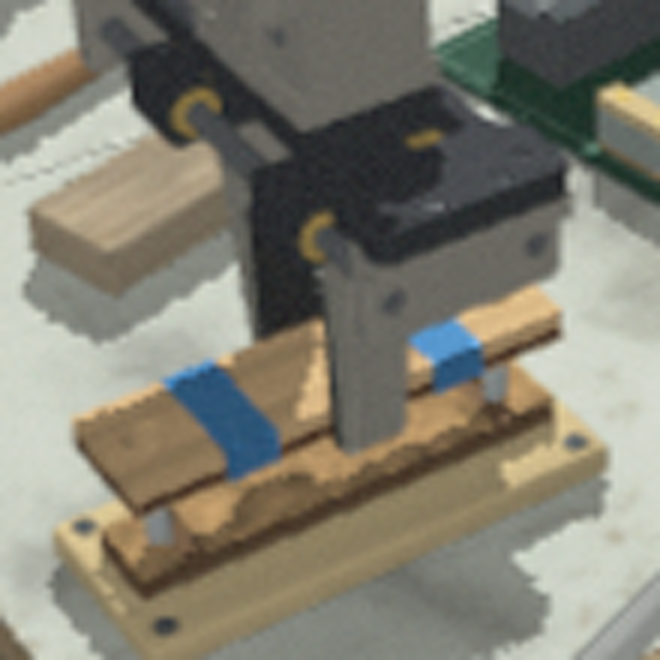

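View pics/t20.png

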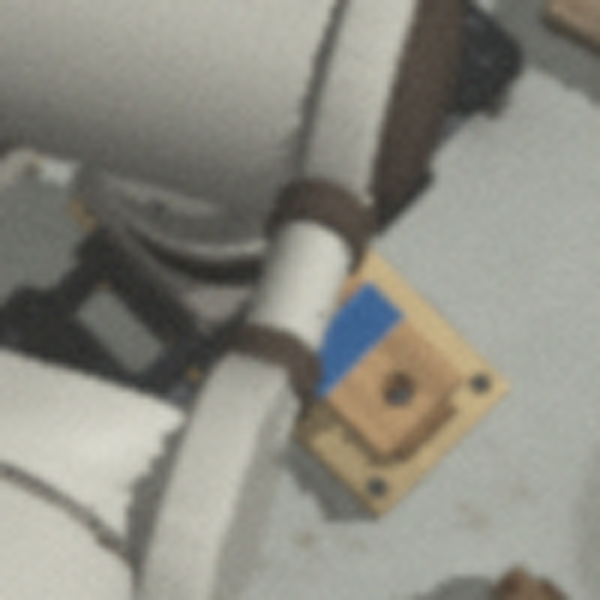

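The top view shows the pin inside the near hole, with the hole at (398,387) and the pin at (402,392) in the crop.

```bash
python3 - <<'E'
from h import *
o=lambda u,b,k=6:(b[0]+(u[0]+.5)/k-.5,b[1]+(u[1]+.5)/k-.5)
h=onz("top",o((398,387),(240,95)),.065)*1000; 
for u in[(404,398),(402,393)]:
  p=onz("top",o(u,(240,95)),.046)*1000; d=(h-p)[:2]
  print(h,p,"tool x %.1f y %.1f"%(d@[.704,-.71],d@[-.71,-.704]))
E
```

```text
[ 595.32669427 -112.16159268   65.        ] [ 594.33916277 -113.72523918   46.        ] tool x -0.4 y -1.8
[ 595.32669427 -112.16159268   65.        ] [ 596.15271247 -113.02656113   46.        ] tool x -1.2 y -0.0
```

Emit:
servo_tool(plan=[[0.003,0.004,0.02,-0.004,1],[0.003,0.004,0.04,-0.004,1],[0.003,0.004,0.06,-0.004,1],[0.003,0.004,0.08,-0.004,1],[0.003,0.004,0.09,-0.004,1],[0.003,0.004,0.1,-0.004,1],[0.003,0.004,0.1,-0.004,1],[0.003,0.004,0.1,-0.004,1]])

```text
time_s: 37.4
ee_pos: [0.6375, -0.0689, 0.1231]
tool_rot: [[0.707, -0.707, 0.0], [-0.707, -0.707, -0.0], [0.0, -0.0, -1.0]]
ft_force: [-0.5, 0.7, -0.5]
opening: 0.0396
```

```bash
python3 - <<'E'
from h import *
plan((638.7,-68.6,109.4,-45))
s=shot("side","s21",(200,160,310,270),6)
t=shot("top","t21",(240,95,340,195),6)
E
```

```text
t 37.40 pos [637.5 -68.9 123.1] yaw -45.03 open 39.6 F [-0.5  0.7 -0.5]
[0.004, -0.007, 0.092] -0.0
```

View pics/s21.png

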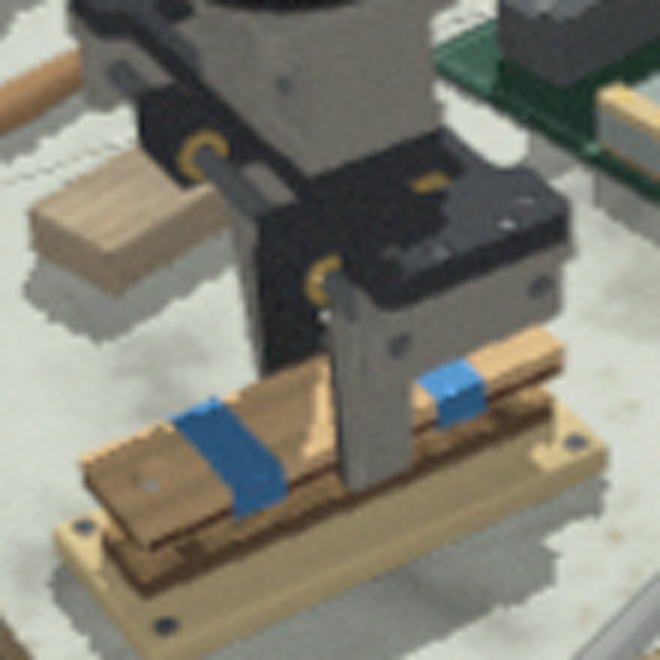

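View pics/t21.png

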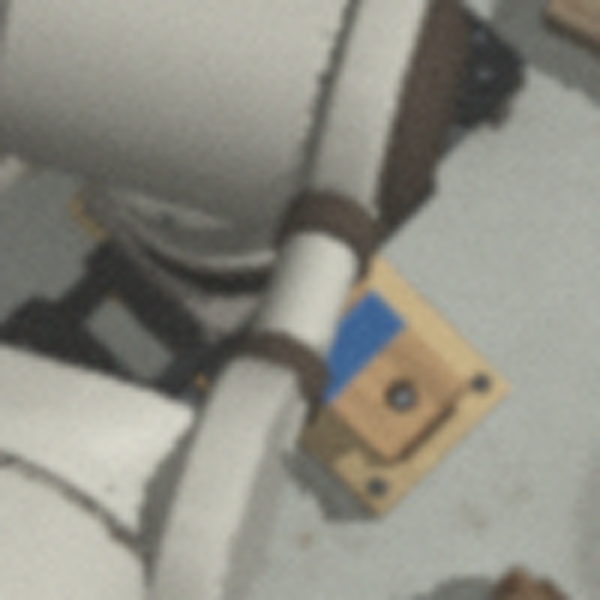

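Both pin tips show in the holes (side (150,483), top (403,397)). The underside is past the taper with no side force, so I go on down.

Emit:
servo_tool(plan=[[0,0,0.02,0,1],[0,0,0.04,0,1],[0,0,0.055,0,1],[0,0,0.07,0,1],[0,0,0.08,0,1],[0,0,0.088,0,1],[0,0,0.09,0,1],[0,0,0.09,0,1]])

```text
time_s: 38.5
ee_pos: [0.6375, -0.0689, 0.1096]
tool_rot: [[0.707, -0.707, 0.0], [-0.707, -0.707, -0.0], [0.0, -0.0, -1.0]]
ft_force: [-0.9, 0.5, -0.8]
opening: 0.0399
```

```bash
python3 - <<'E'
from h import *
plan((638.7,-68.6,109.4,-45))
s=shot("side","s22",(200,160,310,270),6)
E
```

```text
t 38.50 pos [637.5 -68.9 109.6] yaw -45.03 open 39.9 F [-0.9  0.5 -0.8]
[0.004, -0.007, 0.001] -0.0
```

View pics/s22.png

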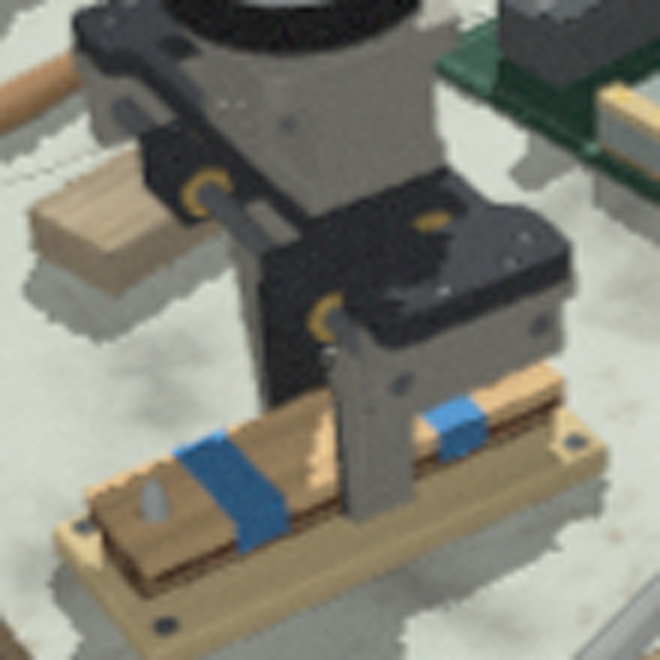

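The blank is down at its seated height. I press lightly, release and rise.

Emit:
servo_tool(plan=[[0,0,0.003,0,1],[0,0,0.006,0,1],[0,0,0.006,0,1],[0,0,0.006,0,0.1],[0,0,0.004,0,0],[0,0,0.002,0,-0.2],[0,0,0,0,-0.25],[0,0,0,0,-0.25]])

```text
time_s: 39.55
ee_pos: [0.6375, -0.069, 0.1095]
tool_rot: [[0.707, -0.707, -0.0], [-0.707, -0.707, -0.0], [0.0, 0.0, -1.0]]
ft_force: [-0.6, -0.8, -1.4]
opening: 0.0574
```

Emit:
servo_tool(plan=[[0,0,0,0,-0.25],[0,0,-0.06,0,-0.25],[0,0,-0.15,0,-0.25],[0,0,-0.3,0,-0.25],[0,0,-0.45,0,-0.25],[0,0.05,-0.6,0,-0.25],[0,0.15,-0.7,0,-0.25],[0,0.25,-0.75,0,-0.25]])

```text
time_s: 40.55
ee_pos: [0.6108, -0.0962, 0.224]
tool_rot: [[0.707, -0.707, 0.002], [-0.707, -0.707, -0.001], [0.002, -0.001, -1.0]]
ft_force: [-0.5, 0.1, 0.1]
opening: 0.0574
```

```bash
python3 - <<'E'
from h import *
plan((549.9,-310.7,200,-36))
s=shot("side","s23",(200,160,310,270),6)
E
```

```text
t 40.55 pos [610.8 -96.2 224. ] yaw -45.03 open 57.4 F [-0.5  0.1  0.1]
[0.724, 1.298, 0.16] -0.15
```

View pics/s23.png

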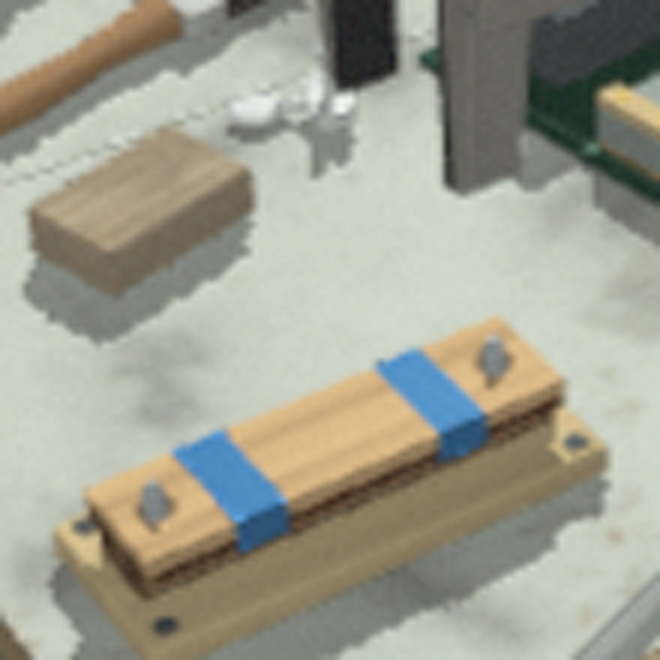

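The pale blank sits flat on the bed with both pins through it, at (152,503) and (492,360). I go back for the caul.

Emit:
servo_tool(plan=[[0.1,0.18,0,-0.02,-0.25],[0.2,0.36,0,-0.04,-0.25],[0.3,0.54,0,-0.06,-0.25],[0.4,0.7,0,-0.08,-0.25],[0.5,0.85,0,-0.1,-0.25],[0.6,1,0,-0.12,-0.25],[0.65,1,0,-0.14,-0.25],[0.65,1,0,-0.15,-0.25]])

```text
time_s: 41.6
ee_pos: [0.574, -0.2701, 0.2217]
tool_rot: [[0.809, -0.588, -0.0], [-0.588, -0.809, 0.001], [-0.001, -0.001, -1.0]]
ft_force: [0.3, 0.4, 0.8]
opening: 0.0577
```

```bash
python3 - <<'E'
from h import *
plan((549.9,-310.7,140,-36))
E
```

```text
t 41.60 pos [ 574.  -270.1  221.7] yaw -36.01 open 57.7 F [0.3 0.4 0.8]
[0.03, 0.314, 0.545] -0.0
```

Emit:
servo_tool(plan=[[0.01,0.12,0,0,-0.25],[0.02,0.25,0,0,-0.25],[0.03,0.31,0.1,0,-0.25],[0.03,0.31,0.25,0,-0.25],[0.03,0.31,0.4,0,-0.25],[0.03,0.31,0.5,0,-0.25],[0.03,0.31,0.53,0,-0.25],[0.03,0.31,0.53,0,-0.25]])

```text
time_s: 42.6
ee_pos: [0.5501, -0.3108, 0.1426]
tool_rot: [[0.809, -0.588, 0.0], [-0.588, -0.809, -0.0], [0.0, -0.0, -1.0]]
ft_force: [0.5, -0.6, 0.0]
opening: 0.0575
```

```bash
python3 - <<'E'
from h import *
plan((549.9,-310.7,96,-36))
s=shot("side","s24",(240,80,390,230),4)
E
```

```text
t 42.60 pos [ 550.1 -310.8  142.6] yaw -36.03 open 57.5 F [ 0.5 -0.6  0. ]
[-0.001, 0.0, 0.31] -0.001
```

View pics/s24.png

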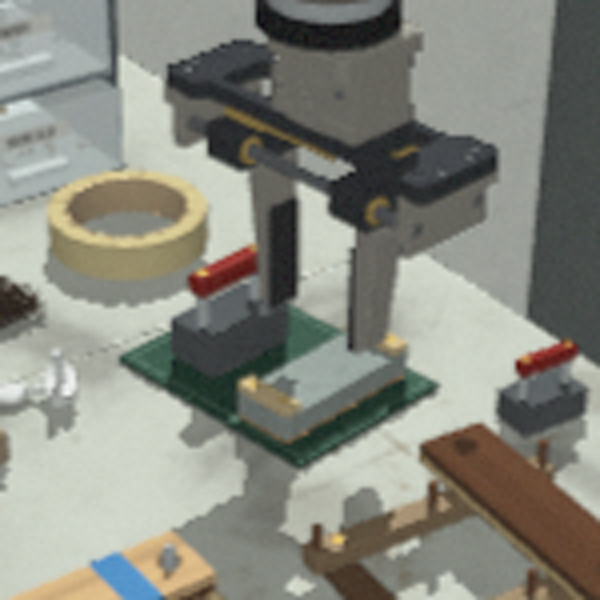

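Emit:
servo_tool(plan=[[0,0,0.06,0,-0.25],[0,0,0.13,0,-0.25],[0,0,0.2,0,-0.25],[0,0,0.26,0,-0.25],[0,0,0.3,0,-0.25],[0,0,0.305,0,-0.25],[0,0,0.305,0,0],[0,0,0.305,0,1]])

```text
time_s: 43.65
ee_pos: [0.5502, -0.3109, 0.0972]
tool_rot: [[0.809, -0.588, 0.001], [-0.588, -0.809, -0.001], [0.001, 0.0, -1.0]]
ft_force: [1.4, -0.1, 2.6]
opening: 0.0395
```

Emit:
servo_tool(plan=[[0,0,0,0,1],[0,0,0,0,1],[0,0,0,0,1],[0,0,0,0,1],[0,0,0,0,1],[0,0,0,0,1],[0,0,0,0,1],[0,0,0,0,1]])

```text
time_s: 44.65
ee_pos: [0.5503, -0.3109, 0.0972]
tool_rot: [[0.809, -0.588, 0.001], [-0.588, -0.809, -0.001], [0.001, 0.0, -1.0]]
ft_force: [-0.5, 0.0, 4.4]
opening: 0.0396
```

```bash
python3 - <<'E'
from h import *
plan((638.8,-68.8,200,-45))
s=shot("side","s25",(240,80,390,230),4)
E
```

```text
t 44.65 pos [ 550.3 -310.9   97.2] yaw -36.02 open 39.6 F [-0.5  0.   4.4]
[-0.471, -1.652, -0.686] 0.15
```

View pics/s25.png

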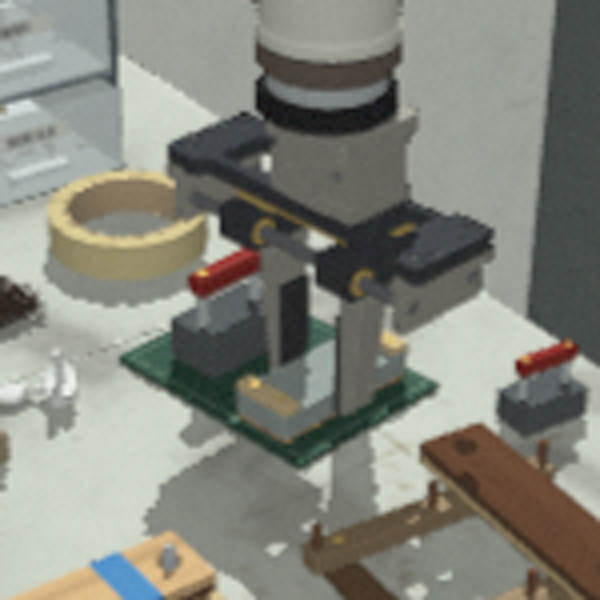

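The caul is gripped at its middle on the mat; I lift it and carry it back.

Emit:
servo_tool(plan=[[0,0,-0.05,0,1],[0,0,-0.15,0,1],[0,0,-0.3,0,1],[0,0,-0.45,0,1],[0,0,-0.6,0,1],[-0.03,-0.15,-0.7,0.02,1],[-0.08,-0.3,-0.7,0.04,1],[-0.13,-0.45,-0.7,0.05,1]])

```text
time_s: 45.7
ee_pos: [0.5742, -0.244, 0.2028]
tool_rot: [[0.776, -0.63, 0.001], [-0.63, -0.776, -0.001], [0.001, -0.0, -1.0]]
ft_force: [0.9, -1.1, -1.5]
opening: 0.0396
```

Emit:
servo_tool(plan=[[-0.05,-0.2,0,0.02,1],[-0.1,-0.4,0,0.04,1],[-0.15,-0.6,0,0.06,1],[-0.2,-0.75,0,0.08,1],[-0.25,-0.9,0,0.1,1],[-0.28,-1,0,0.1,1],[-0.28,-1,0,0.1,1],[-0.28,-1,0,0.1,1]])

```text
time_s: 46.7
ee_pos: [0.6356, -0.1023, 0.2018]
tool_rot: [[0.707, -0.708, -0.0], [-0.708, -0.707, -0.0], [0.0, 0.0, -1.0]]
ft_force: [0.4, -0.9, -0.7]
opening: 0.0396
```

```bash
python3 - <<'E'
from h import *
plan((638.8,-68.8,165,-45))
E
```

```text
t 46.70 pos [ 635.6 -102.3  201.8] yaw -45.05 open 39.6 F [ 0.4 -0.9 -0.7]
[-0.143, -0.173, 0.246] -0.001
```

Emit:
servo_tool(plan=[[-0.05,-0.06,0,0,1],[-0.1,-0.12,0.05,0,1],[-0.143,-0.173,0.1,0,1],[-0.143,-0.173,0.18,0,1],[-0.143,-0.173,0.26,0,1],[-0.143,-0.173,0.3,0,1],[-0.143,-0.173,0.3,0,1],[-0.143,-0.173,0.3,0,1]])

```text
time_s: 47.7
ee_pos: [0.6393, -0.0684, 0.1572]
tool_rot: [[0.707, -0.708, 0.001], [-0.708, -0.707, -0.0], [0.001, -0.0, -1.0]]
ft_force: [-0.5, -0.3, -0.6]
opening: 0.0396
```

```bash
python3 - <<'E'
from h import *
plan((638.8,-68.8,130,-45))
s=shot("side","s26",(200,160,310,270),6)
t=shot("top","t26",(240,95,340,195),6)
E
```

```text
t 47.70 pos [639.3 -68.4 157.2] yaw -45.05 open 39.6 F [-0.5 -0.3 -0.6]
[-0.001, 0.004, 0.181] -0.001
```

View pics/s26.png

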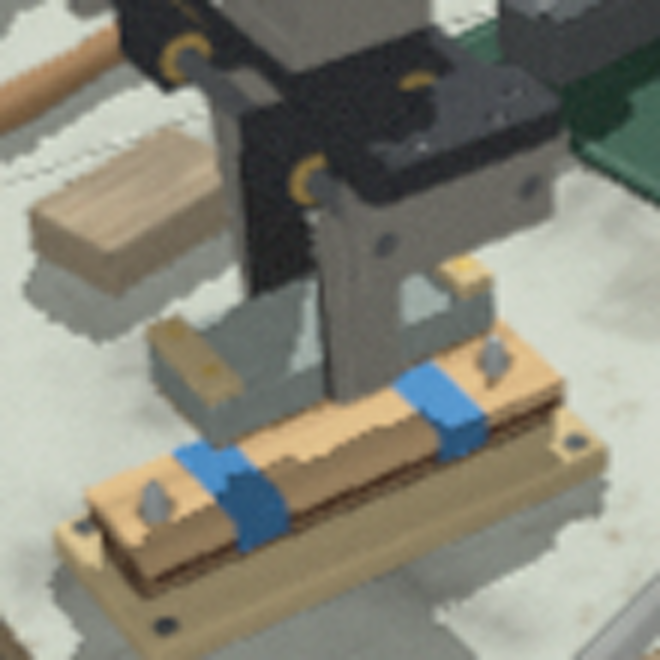

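View pics/t26.png

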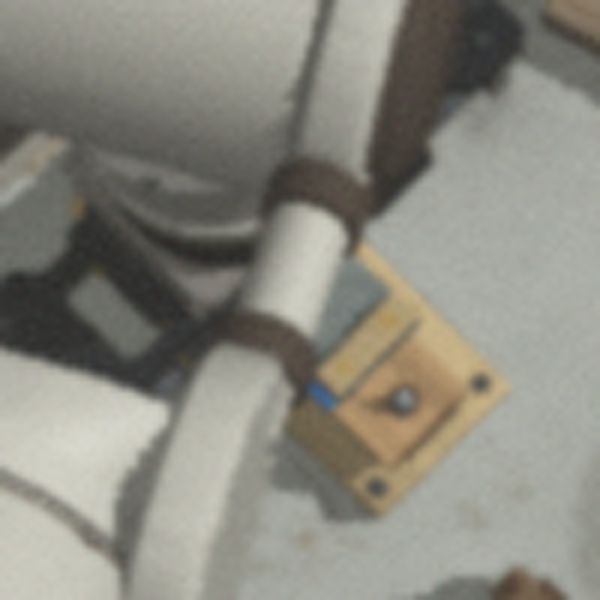

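```bash
python3 - <<'E'
from h import *
o=lambda u,b,k=6:(b[0]+(u[0]+.5)/k-.5,b[1]+(u[1]+.5)/k-.5)
def rep(n,b,S,P):
  m=np.mean([onz(n,o(u,b),.088)[:2]*1000 for u in S],0)
  p=onz(n,o(P,b),.046)[:2]*1000
  print(n,m,p,"along",(m-p)@[.707,.707],"jaw",(m-p)@[.707,-.707])
rep("top",(240,95),[(390,315),(346,367)],(404,398))
rep("side",(200,160),[(440,285) if 0 else (463,268),(463,268)],(493,341))
rep("side",(200,160),[(172,327),(210,370)],(153,484))
E
```

```text
top [ 607.75836259 -102.67072222] [ 594.33916277 -113.72523918] along 17.30291776282725 jaw 1.6718307775387355
side [600.02889741 -90.82476612] [ 595.66836948 -108.47352973] along 15.560569120003255 jaw -9.39478263134129
side [670.61145503 -38.51334423] [681.8049864  -23.47419657] along -18.546504067582312 jaw 2.718850715290712
```

Caul and pins agree to about 1 mm along the bar and 1–2 mm across it. I shift it slightly and lower.

Emit:
servo_tool(plan=[[-0.006,0,0.05,0,1],[-0.006,0,0.1,0,1],[-0.006,0,0.14,0,1],[-0.006,0,0.165,0,1],[-0.006,0,0.175,0,1],[-0.006,0,0.18,0,1],[-0.006,0,0.183,0,1],[-0.006,0,0.183,0,1]])

```text
time_s: 48.8
ee_pos: [0.6384, -0.0675, 0.1295]
tool_rot: [[0.707, -0.707, 0.0], [-0.707, -0.707, -0.0], [0.0, -0.0, -1.0]]
ft_force: [-0.3, 0.1, -1.1]
opening: 0.0395
```

```bash
python3 - <<'E'
from h import *
plan((638.6,-68.8,129.2,-45))
s=shot("side","s27",(200,160,310,270),6)
E
```

```text
t 48.80 pos [638.4 -67.5 129.5] yaw -45.03 open 39.5 F [-0.3  0.1 -1.1]
[0.007, 0.005, 0.002] -0.0
```

View pics/s27.png

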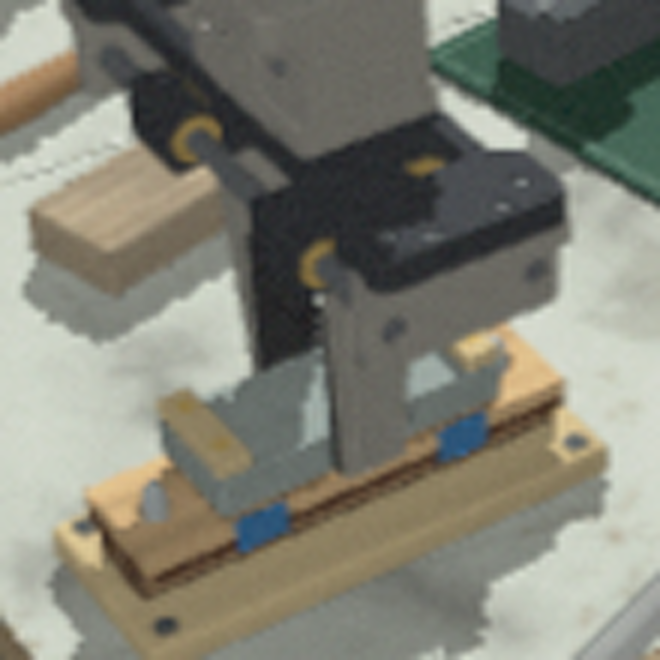

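The caul sits where it was at the start, with its left strip at (160–248,395–470). I release it and go up.

Emit:
servo_tool(plan=[[0,0,0.003,0,1],[0,0,0.005,0,1],[0,0,0.005,0,1],[0,0,0.005,0,0.1],[0,0,0.003,0,0],[0,0,0,0,-0.2],[0,0,0,0,-0.25],[0,0,0,0,-0.25]])

```text
time_s: 49.85
ee_pos: [0.6383, -0.0675, 0.1292]
tool_rot: [[0.707, -0.707, -0.0], [-0.707, -0.707, -0.0], [-0.0, 0.0, -1.0]]
ft_force: [-0.3, -0.3, 0.1]
opening: 0.0574
```

Emit:
servo_tool(plan=[[0,0,0,0,-0.25],[0,0,-0.06,0,-0.25],[0,0,-0.15,0,-0.25],[0,0,-0.3,0,-0.25],[0,0,-0.45,0,-0.25],[0,0.1,-0.6,0,-0.25],[0.05,0.25,-0.7,-0.02,-0.25],[0.1,0.4,-0.75,-0.05,-0.25]])

```text
time_s: 50.85
ee_pos: [0.6068, -0.1212, 0.2445]
tool_rot: [[0.744, -0.668, 0.003], [-0.668, -0.744, -0.001], [0.003, -0.001, -1.0]]
ft_force: [0.6, -0.1, -1.1]
opening: 0.0572
```

```bash
python3 - <<'E'
from h import *
plan((611.4,-355.1,230,-36))
s=shot("side","s28",(200,160,310,270),6)
E
```

```text
t 50.85 pos [ 606.8 -121.2  244.5] yaw -41.94 open 57.2 F [ 0.6 -0.1 -1.1]
[1.065, 1.14, 0.099] -0.099
```

View pics/s28.png

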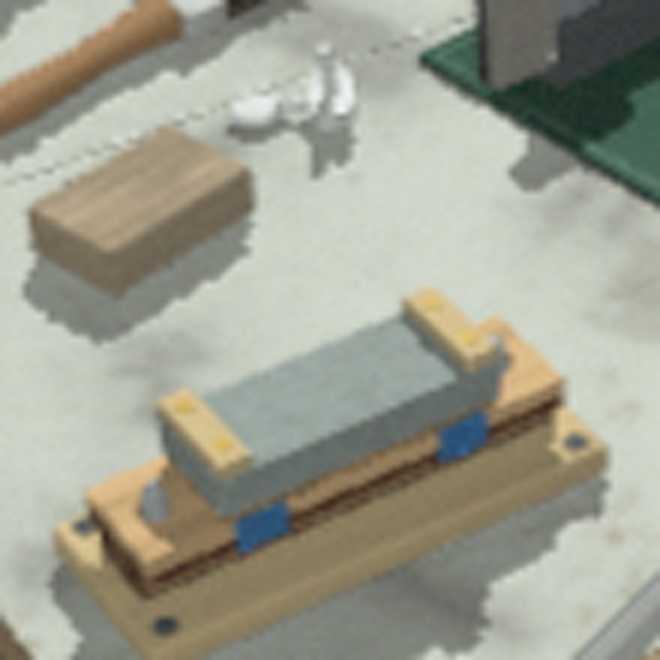

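The caul is back to within about a millimetre of its starting place (screws at (185,406), (221,447), (432,303), (469,340)). The weight is last.

Emit:
servo_tool(plan=[[0.15,0.16,0,-0.02,-0.25],[0.3,0.32,0,-0.04,-0.25],[0.45,0.48,0,-0.06,-0.25],[0.6,0.64,0,-0.08,-0.25],[0.75,0.8,0,-0.1,-0.25],[0.87,0.93,0,-0.1,-0.25],[0.93,1,0,-0.1,-0.25],[0.93,1,0,-0.1,-0.25]])

```text
time_s: 51.9
ee_pos: [0.6097, -0.3256, 0.242]
tool_rot: [[0.808, -0.589, 0.0], [-0.589, -0.808, 0.0], [0.0, -0.0, -1.0]]
ft_force: [0.1, 0.8, -0.3]
opening: 0.0576
```

```bash
python3 - <<'E'
from h import *
plan((611.4,-355.1,150,-36))
E
```

```text
t 51.90 pos [ 609.7 -325.6  242. ] yaw -36.09 open 57.6 F [ 0.1  0.8 -0.3]
[0.125, 0.153, 0.613] -0.001
```

Emit:
servo_tool(plan=[[0.06,0.08,0,0,-0.25],[0.125,0.153,0.05,0,-0.25],[0.125,0.153,0.15,0,-0.25],[0.125,0.153,0.25,0,-0.25],[0.125,0.153,0.3,0,-0.25],[0.125,0.153,0.3,0,-0.25],[0.125,0.153,0.3,0,-0.25],[0.125,0.153,0.3,0,-0.25]])

```text
time_s: 52.9
ee_pos: [0.6117, -0.3551, 0.1977]
tool_rot: [[0.809, -0.588, 0.001], [-0.588, -0.809, -0.001], [0.001, 0.0, -1.0]]
ft_force: [0.1, -0.0, 0.4]
opening: 0.0575
```

```bash
python3 - <<'E'
from h import *
plan((611.4,-355.1,126.5,-36))
s=shot("side","s29",(240,60,390,210),4)
E
```

```text
t 52.90 pos [ 611.7 -355.1  197.7] yaw -36.02 open 57.5 F [ 0.1 -0.   0.4]
[-0.002, 0.001, 0.475] -0.0
```

View pics/s29.png

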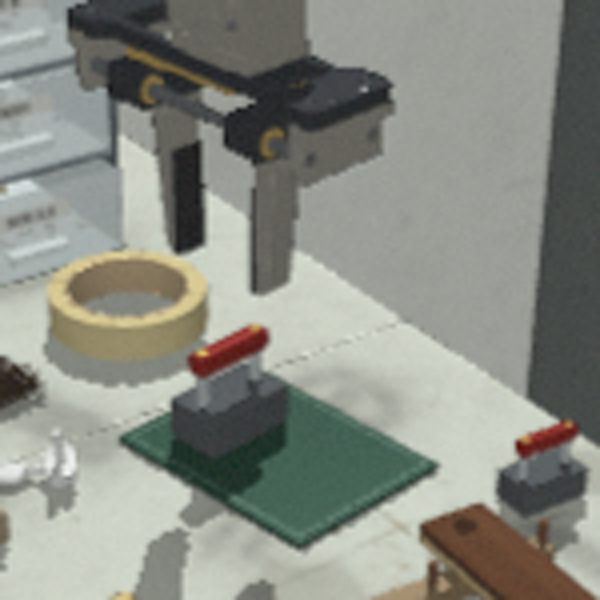

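Emit:
servo_tool(plan=[[0,0,0.1,0,-0.25],[0,0,0.2,0,-0.25],[0,0,0.3,0,-0.25],[0,0,0.4,0,-0.25],[0,0,0.45,0,-0.25],[0,0,0.467,0,-0.25],[0,0,0.467,0,0],[0,0,0.467,0,1]])

```text
time_s: 53.95
ee_pos: [0.6117, -0.3552, 0.1276]
tool_rot: [[0.809, -0.588, 0.001], [-0.588, -0.809, -0.001], [0.001, 0.0, -1.0]]
ft_force: [0.2, -0.2, -0.1]
opening: 0.0397
```

Emit:
servo_tool(plan=[[0,0,0,0,1],[0,0,0,0,1],[0,0,0,0,1],[0,0,0,0,1],[0,0,0,0,1],[0,0,0,0,1],[0,0,0,0,1],[0,0,0,0,1]])

```text
time_s: 54.95
ee_pos: [0.6113, -0.3549, 0.1269]
tool_rot: [[0.809, -0.588, -0.0], [-0.588, -0.809, 0.0], [-0.0, 0.0, -1.0]]
ft_force: [-3.3, 2.1, 4.0]
opening: 0.0135
```

Emit:
servo_tool(plan=[[0,0,-0.05,0,1],[0,0,-0.1,0,1],[0,0,-0.2,0,1],[0,0,-0.3,0,1],[0,0,-0.45,0,1],[0,0,-0.6,0,1],[0,0,-0.7,0,1],[0,0,-0.7,0,1]])

```text
time_s: 55.95
ee_pos: [0.6121, -0.3555, 0.2343]
tool_rot: [[0.809, -0.588, 0.003], [-0.588, -0.809, -0.003], [0.004, 0.0, -1.0]]
ft_force: [-0.6, 0.1, -5.9]
opening: 0.0139
```

```bash
python3 - <<'E'
from h import *
plan((638.4,-68.2,240,-45))
s=shot("side","s30",(240,60,390,210),4)
E
```

```text
t 55.95 pos [ 612.1 -355.5  234.3] yaw -36.03 open 13.9 F [-0.6  0.1 -5.9]
[-0.984, -1.652, -0.043] 0.15
```

View pics/s30.png

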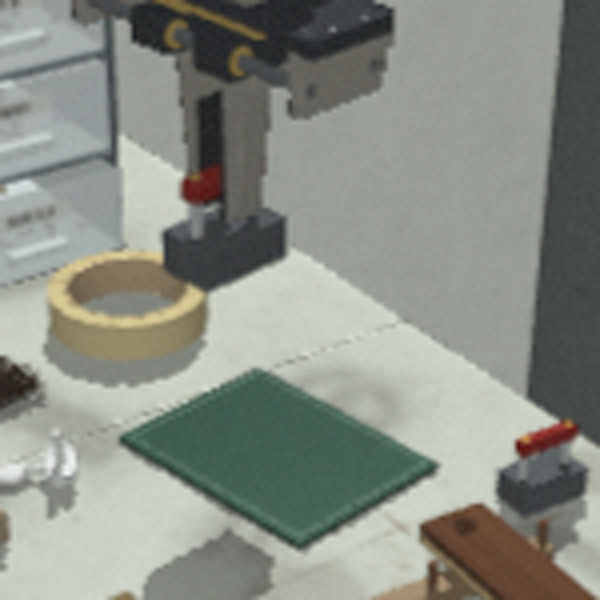

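The weight is held, hanging level; next I carry it back.

Emit:
servo_tool(plan=[[-0.1,-0.16,0,0.02,1],[-0.2,-0.32,0,0.04,1],[-0.3,-0.48,0,0.06,1],[-0.4,-0.64,0,0.08,1],[-0.5,-0.8,0,0.1,1],[-0.56,-0.93,0,0.12,1],[-0.6,-1,0,0.14,1],[-0.6,-1,0,0.15,1]])

```text
time_s: 57.0
ee_pos: [0.6263, -0.1795, 0.2303]
tool_rot: [[0.707, -0.707, -0.002], [-0.707, -0.707, 0.001], [-0.003, 0.001, -1.0]]
ft_force: [-0.4, -0.2, -6.4]
opening: 0.0137
```

```bash
python3 - <<'E'
from h import *
plan((638.2,-67.9,190,-45))
E
```

```text
t 57.00 pos [ 626.3 -179.5  230.3] yaw -44.97 open 13.7 F [-0.4 -0.2 -6.4]
[-0.469, -0.583, 0.27] 0.001
```

Emit:
servo_tool(plan=[[-0.15,-0.18,0,0,1],[-0.3,-0.36,0,0,1],[-0.42,-0.52,0.05,0,1],[-0.469,-0.583,0.1,0,1],[-0.469,-0.583,0.17,0,1],[-0.469,-0.583,0.22,0,1],[-0.469,-0.583,0.22,0,1],[-0.469,-0.583,0.22,0,1]])

```text
time_s: 58.0
ee_pos: [0.6391, -0.0699, 0.1991]
tool_rot: [[0.706, -0.708, 0.001], [-0.708, -0.706, -0.0], [0.001, -0.0, -1.0]]
ft_force: [0.4, -0.1, -6.7]
opening: 0.0133
```

```bash
python3 - <<'E'
from h import *
plan((638.2,-67.9,177,-45))
s=shot("side","s31",(200,150,310,260),6)
E
```

```text
t 58.00 pos [639.1 -69.9 199.1] yaw -45.08 open 13.3 F [ 0.4 -0.1 -6.7]
[-0.014, -0.005, 0.147] -0.001
```

View pics/s31.png

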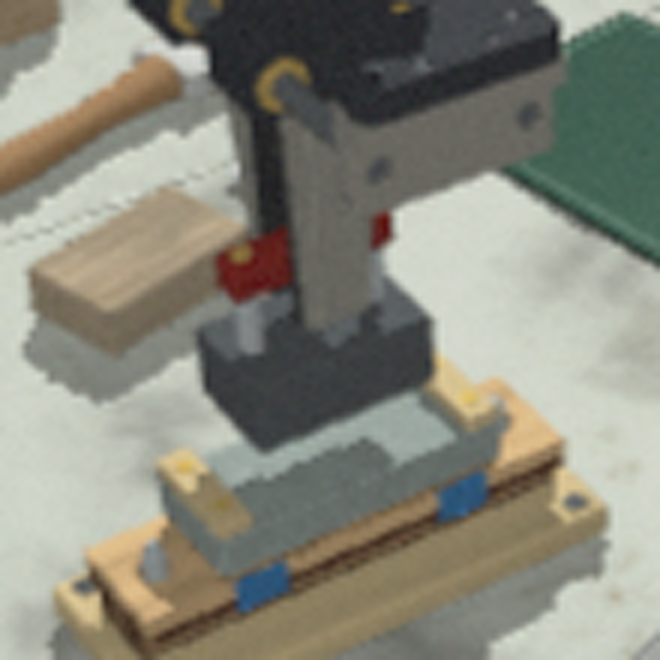

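The weight hangs above the seat between the strips. I lower it slowly.

Emit:
servo_tool(plan=[[-0.012,-0.003,0.02,0,1],[-0.012,-0.003,0.05,0,1],[-0.012,-0.003,0.08,0,1],[-0.012,-0.003,0.1,0,1],[-0.012,-0.003,0.12,0,1],[-0.012,-0.003,0.13,0,1],[-0.012,-0.003,0.138,0,1],[-0.012,-0.003,0.138,0,1]])

```text
time_s: 59.05
ee_pos: [0.638, -0.0675, 0.1781]
tool_rot: [[0.707, -0.707, 0.0], [-0.707, -0.707, -0.0], [0.0, -0.0, -1.0]]
ft_force: [0.5, 0.0, -5.8]
opening: 0.0137
```

```bash
python3 - <<'E'
from h import *
plan((638.2,-67.9,177,-45))
s=shot("side","s32",(200,150,310,260),6)
E
```

```text
t 59.05 pos [638.  -67.5 178.1] yaw -45.03 open 13.7 F [ 0.5  0.  -5.8]
[0.003, 0.001, 0.007] -0.001
```

View pics/s32.png

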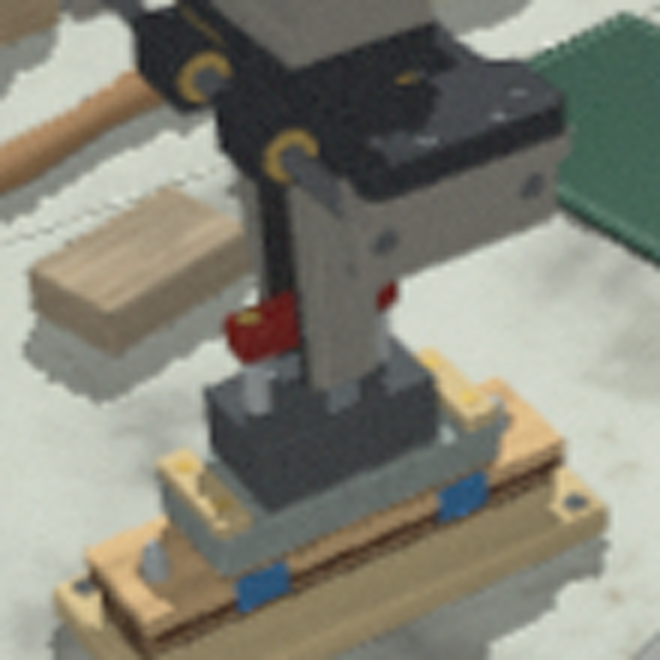

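The weight is between the strips, about 1 mm above the seat. I let it down and release.

Emit:
servo_tool(plan=[[0,0,0.004,0,1],[0,0,0.007,0,1],[0,0,0.009,0,1],[0,0,0.009,0,1],[0,0,0.009,0,0.5],[0,0,0.009,0,0.2],[0,0,0.007,0,0],[0,0,0.005,0,-0.3]])

```text
time_s: 60.1
ee_pos: [0.6381, -0.0675, 0.1775]
tool_rot: [[0.707, -0.707, 0.0], [-0.707, -0.707, -0.0], [0.0, -0.0, -1.0]]
ft_force: [-0.2, 1.1, 0.0]
opening: 0.0509
```

Emit:
servo_tool(plan=[[0,0,0,0,-0.5],[0,0,0,0,-0.5],[0,0,-0.1,0,-0.5],[0,0,-0.25,0,-0.5],[0,0,-0.4,0,-0.5],[0,0.2,-0.6,0,-0.5],[0,0.4,-0.7,0,-0.5],[0,0.6,-0.7,0,-0.5]])

```text
time_s: 61.1
ee_pos: [0.5746, -0.1321, 0.2857]
tool_rot: [[0.707, -0.707, 0.005], [-0.707, -0.707, -0.002], [0.005, -0.002, -1.0]]
ft_force: [0.2, -0.3, -0.3]
opening: 0.0685
```

Emit:
servo_tool(plan=[[0.15,0.1,0,0,-0.5],[0.3,0.2,0,0,-0.5],[0.45,0.3,0,0,-0.5],[0.6,0.4,0,0,-0.5],[0.75,0.5,0,0,-0.5],[0.8,0.6,0,0,-0.5],[0.8,0.7,0,0,-0.5],[0.8,0.7,0,0,-0.5]])

```text
time_s: 62.1
ee_pos: [0.5841, -0.2907, 0.2824]
tool_rot: [[0.706, -0.708, -0.0], [-0.708, -0.706, 0.0], [-0.0, -0.0, -1.0]]
ft_force: [0.3, 0.8, 0.0]
opening: 0.0691
```

```bash
python3 - <<'E'
from h import *
plan((638.2,-67.9,177,-45))
s=shot("side","s33",(200,150,310,260),6)
shot("side","s34",(180,100,440,280),3)
shot("top","t34",(200,60,440,310),2.4)
E
```

```text
t 62.10 pos [ 584.1 -290.7  282.4] yaw -45.10 open 69.1 F [0.3 0.8 0. ]
[-0.797, -1.304, 0.703] -0.002
```

View pics/s33.png

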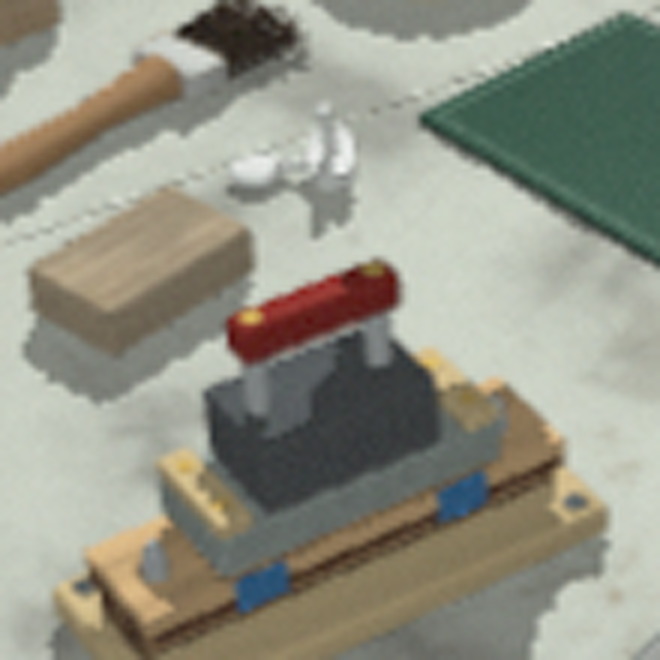

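View pics/s34.png

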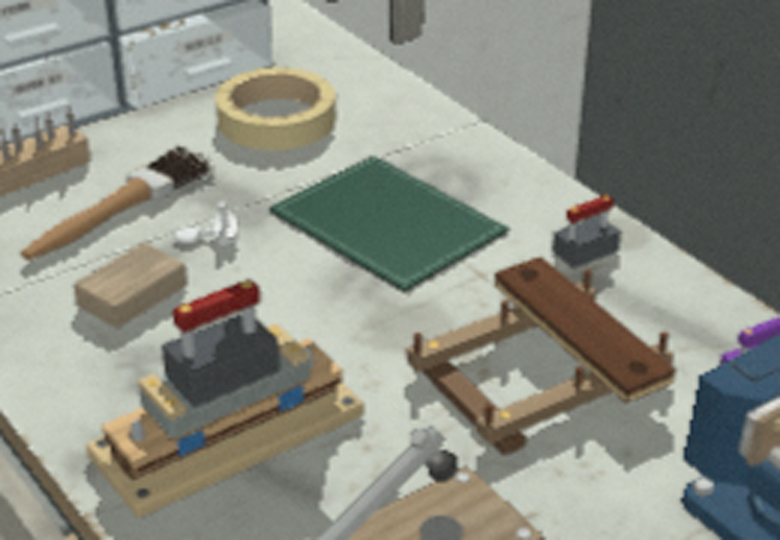

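View pics/t34.png

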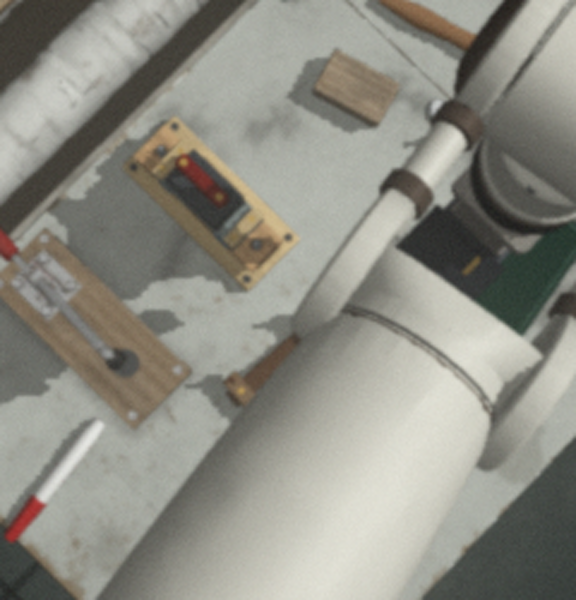

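The fixture stack is complete: the weight is in its seat at (320,400) in the close crop. The dark blank lies flat in its bay, the mat is empty, and the sanding block and marker haven't moved. The robot is clear of everything, so I hand the job in.

```bash
python3 -c "
from station import bot
print(bot.sign_off())"
```

```text
the job is handed in; nothing more can be done
None
```

The blank change is done in the order asked, and I handed it in at about 62 s of the 128 s allowed.

- **What was done:**
  - I parked the weight and then the caul on the mat, and laid the dark blank flat in the empty rack bay.
  - I seated the pale blank over both pins, put the caul back centred between them, and stood the weight back in its seat.
- **Last checks:**
  - In the final side view both pins stand up through the pale blank, and its height matched the old blank's to 0.2 mm.
  - The caul is within about 1 mm of where it started, and the weight stands between its strips.
  - The dark blank lies flat between its dowels and the mat is empty.
  - The sanding block, marker and both look-alike weights were not touched.
  - The gripper was well clear of everything, and the wrist forces I read stayed under 10 N.
- **Disagreements:**
  - The two cameras differed by about 2 mm, mostly in y. I averaged them and used the arm's own grip positions for the pin fit.
  - In the last top view the arm hid most of the rack and part of the mat, so those two checks rest on the side view alone.

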